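# Pack omelette samples in the clipped carrier and lock its quarter-turn lid

### The arm

A 6-joint arm with a two-finger parallel gripper is mounted at the origin on a cart in front of the work surface, level with it; the furniture and walls round the work are solid. World frame = base frame: x ahead of the robot, y to its left, z up, the work surface at z = 0. Lengths are in m, angles in rad, forces in N, time in s.
With the tool pointing down it reaches from about 0.4 to 0.825 m from the base axis. Payload 7 kg.
Tool frame: the origin (TCP) lies on the mounting face of the last link; the fingertips stand 178 mm ahead of it and the grasp point (between the pads) lies 159 mm ahead of it; z points along the fingers, y is the direction in which the jaws open and shut (so a half turn about z gives the same grasp; the last joint's range is limited). The gripper opens to 88 mm and grips with 3 to 60 N. Pads are 19 mm wide; open, the fingers measure 130 mm over their backs; the gripper's body (78 mm by 193 mm) begins 47 mm behind the grasp point.
Start: joints at [0.288, 0.359, 0.012, 0, -1.224, -0.288], TCP at [0.675, -0, 0.405] pointing down, gripper open.
Joint ranges: [-3.07, 3.07], [-1.43, 2.12], [-1.02, 1.25], [-3.03, 1.67], [-3.05, -0], [-3.03, 3.03]. Speed limits (rad/s): [2.39, 2.39, 3.01, 3.14, 3.14, 3.14].

### API

Orientations are given as [roll, pitch, yaw] about the fixed x, y, z axes, in that order (R = Rz(yaw) Ry(pitch) Rx(roll)).
In Python, from station import * gives the robot as it stands.
- The arm moves only by the tool arm_command, never from a script. Its argument "targets" is a list of rows, each a list of 3 entries, a list of its own where there are three numbers: the turn, a rotation vector about the world's x, y, z in rad, then the shift along the world's x, y, z in mm, then the closure, from 0 (fully open) to 1 (shut). In form: [[[wx, wy, wz], [tx, ty, tz], fingers], ...]. A call has 1 to 8 rows; each row shifts and turns the commanded pose from where the row before left it; what a row does not reach is not made up. A row lasts 1/10 s, in which the tool goes at most 50 mm and 8.59 degrees, less where a joint would pass 70% of its speed; a pose out of reach is approached as far as the arm can. A call with a gripper value outside its range is refused whole. The fingers move at their own pace and stop on an object; "squeeze" is the grip in N (left out, the last holds). Time passes only in rows, so rows that do not move let the fingers close. It gives the time, the measured TCP pose, the force and the opening at its end, in the units of the state.
- get_state(): the state, without advancing time (a new reading comes with each control period).
- grab_frame(name): name is "scene" or "side" or "wrist"; returns (picture, depth): 480x640x3 uint8, red, green, blue; 480x640 float32, m along the optical axis (not along the pixel's ray), 0 where there is no reading.
- camera_params(name): a dict with "mtx" (3x3 intrinsics, pixels), "eye" and "orientation" of the camera in the world. Camera axes: x right, y down, z forward; pixel columns grow to the right and rows downward; lengths in m; the calibration is good to about 2 mm. A picture is of the moment at which its call begins: read the wrist's pose just before it. camera_params takes no time and is no camera call; for the wrist camera it gives the pose at the moment of the call.
- job_done(): hands the job in, once; it reports no verdict.
The state is a dict: "t": time; "q": joint angles; "qd": joint speeds; "joint_efforts": joint torques, N m; "eef_pos": TCP position; "ee_rot": TCP orientation; "force": force on the tool from outside, world axes, zero at the start; "moment": the same for the moment, N m; "width": finger opening in m.
Only numpy, scipy, OpenCV 4.12 (cv2) and the standard library are available. Lean on these libraries where they do the work, as an engineer would, in place of code of your own. Each camera call takes 0.05 s, during which the arm holds its last target.

### The job

Flip both sprung clips off the edges of the blue sample carrier, then take its lid off and lay every omelette portion from the board flat on the carrier's floor. Put the lid back fully home and turn both red quarter-turn knobs clockwise until they drop into their locked detents; leave the clips off, and do not shove or topple the timer, spice jar or salt shaker.

Things in the scene. Friction and masses are not known exactly. Their poses are not given: they have to be found in the camera images.
- carrier: blue sample box, fixed: outside 172 (x) x 252 (y) x 70 mm high, walls and floor 6 mm (inside 160 x 240 mm, 64 mm deep). Origin: centre of its underside, z up; y points roughly away from the robot (within 0.4 rad), x to the right. At the middle of each short wall a steel ledge 60 mm long stands 12 mm inward, 3 mm below the rim, 5 mm thick: the lid's cams turn under it
- lid: loose white lid, 0.4 kg: plate 180 (x) x 260 (y) x 10 mm. Origin: centre of the plate's underside, 70 mm above the carrier's origin when seated, axes alike. Four round-ended legs (18 mm, at x +-73, y +-113 mm) guide it into the box with 2 mm play and carry it on the table. Black bar handle across its middle, a red wing knob near each short end
- lid_handle (a point): middle of the lid's black handle bar: bar 90 mm long along the lid's x, 14 mm wide (y), 16 mm tall, its centre 45 mm above the plate's underside, free space of 27 mm under it
- clip_left (a joint): sprung clip on the box's left long edge (carrier -x side), rad: 0 = hooked over the lid's edge, 1.9 = swung outward and down, off. Hinge along the carrier's y at x = -94, z = 50 mm. Over-centre spring: pulls shut below 0.6 rad, snaps open by itself beyond. Pressing its red tab straight down with about 3 N, some 30 mm, turns it past this point
- clip_right (a joint): the same clip on the right long edge (carrier's +x side, hinge at x = +94, z = 50 mm), opening outward to +x; 0 = hooked on, 1.9 = off
- clip_left_tab (a point): upper face of the left clip's red tab, 40 mm wide (along y): closed, it lies 28 mm outward of the clip's hinge (carrier x = -122 mm) and 88 mm above the table, rising slightly outward; moves with the clip
- clip_right_tab (a point): the same point on the right clip (carrier x = +122 mm when closed)
- lock_far (a joint): quarter-turn fastener at the lid's far (+y) end, rad: 0 = unlocked (wing along the lid's x), 1.571 = end stop (wing along the lid's y); turns clockwise seen from above, with about 0.05 N m, and stays where it is left. From about 1.4 rad on, a spring drops the knob 3 mm into its locked detent as soon as the fingers let go; short of that it stays up, unlocked
- lock_near (a joint): the same quarter-turn fastener at the lid's near (-y) end
- lock_far_drop (a joint): how far the +y knob has dropped, m: 0 to 0.001 while unlocked, 0.003 in its locked detent
- lock_near_drop (a joint): the same for the -y knob
- lock_far_grip (a point): grip point of the +y fastener's red wing knob, on its axis (lid x = 0, y = +97 mm, 44 mm above the plate's underside while unlocked): wing 50 mm long, 14 mm thick, 26 mm tall, its top 6 mm above this point; x axis along the wing
- lock_near_grip (a point): the same point of the -y fastener's knob (lid y = -97 mm)
- board: thin wooden cutting board, fixed, 280 (x) x 120 (y) x 6 mm, to the right of the carrier; origin: centre of its underside, x roughly away from the robot, y to the left
- portion_0: yellow omelette portion, a firm block 61 x 60 x 35 mm (x, y, z), 0.11 kg; origin: centre of its underside, z up; starts on the board; may be absent
- portion_1: yellow omelette portion, a firm block 58 x 64 x 37 mm (x, y, z), 0.11 kg; origin: centre of its underside, z up; starts on the board; may be absent
- portion_2: yellow omelette portion, a firm block 61 x 60 x 34 mm (x, y, z), 0.11 kg; origin: centre of its underside, z up; starts on the board; may be absent
- timer: white round kitchen timer with a red knob, 72 mm wide, 47 mm tall, bystander; origin: centre of its underside
- spice_jar: spice jar with red cap, 45 mm wide, 106 mm tall, bystander; origin: centre of its underside
- salt_shaker: clear salt shaker with grey top, 44 mm wide, 90 mm tall, bystander; origin: centre of its underside
There are look-alikes about, which are no part of the job. What is shaped like the portion_0 but turquoise is not meant.

How it is judged:
On the way, in this order (a step that is already met when the one before it is completed fails the run):
1. both clips are flipped off while the lid is still in place (value of joint each of clip_left, clip_right above 1.2 rad and x of lid in the frame of carrier between -0.006 and 0.006 m and y of lid in the frame of carrier between -0.006 and 0.006 m and z of lid in the frame of carrier between 0.065 and 0.0745 m and angle between lid's own z axis and vertical below 0.06 rad), for 0.2 s.
2. the lid is off, clear of the carrier (horizontal distance between lid and carrier above 0.15 m), for 0.2 s.
3. every portion lies flat on the carrier's floor, the lid still off (x of portion_0 in the frame of carrier between -0.08 and 0.08 m and y of portion_0 in the frame of carrier between -0.12 and 0.12 m and z of portion_0 in the frame of carrier between -0.005 and 0.047 m and angle between the z axis of each of portion_0, portion_1, portion_2 and the z axis of carrier, either way round below 0.35 rad and x of portion_1 in the frame of carrier between -0.08 and 0.08 m and y of portion_1 in the frame of carrier between -0.12 and 0.12 m and z of portion_1 in the frame of carrier between -0.005 and 0.047 m and x of portion_2 in the frame of carrier between -0.08 and 0.08 m and y of portion_2 in the frame of carrier between -0.12 and 0.12 m and z of portion_2 in the frame of carrier between -0.005 and 0.047 m and horizontal distance between lid and carrier above 0.15 m), for 0.2 s.
4. the lid is back fully home (x of lid in the frame of carrier between -0.006 and 0.006 m and y of lid in the frame of carrier between -0.006 and 0.006 m and z of lid in the frame of carrier between 0.065 and 0.0745 m and angle between lid's own z axis and vertical below 0.06 rad), for 0.2 s.
At the end, for the whole second after the job is handed in: Every present portion lies flat (tilt < 0.35 rad) on the carrier's floor, the lid is seated within 6 mm and 4.5 mm in height, level and at rest, both fasteners are turned over 1.3 rad and dropped over 2 mm (locked), and both clips read over 1.2 rad (off) (all of step 4 and x of portion_0 in the frame of carrier between -0.08 and 0.08 m and y of portion_0 in the frame of carrier between -0.12 and 0.12 m and z of portion_0 in the frame of carrier between -0.005 and 0.047 m and angle between the z axis of each of portion_0, portion_1, portion_2 and the z axis of carrier, either way round below 0.35 rad and x of portion_1 in the frame of carrier between -0.08 and 0.08 m and y of portion_1 in the frame of carrier between -0.12 and 0.12 m and z of portion_1 in the frame of carrier between -0.005 and 0.047 m and x of portion_2 in the frame of carrier between -0.08 and 0.08 m and y of portion_2 in the frame of carrier between -0.12 and 0.12 m and z of portion_2 in the frame of carrier between -0.005 and 0.047 m and value of joint each of lock_far, lock_near above 1.3 rad and value of joint each of lock_far_drop, lock_near_drop above 0.002 m and value of joint each of clip_left, clip_right above 1.2 rad and linear speed of lid below 0.02 m/s); the robot touches nothing.
It fails at once if the timer, spice jar or salt shaker is shoved 4 cm or toppled (distance of any of timer, spice_jar, salt_shaker from where it was at the start of the episode above 0.04 m or angle between any of timer, spice_jar, salt_shaker's own z axis and vertical above 0.5 rad).
Of portion_0, portion_1, portion_2 only 2 to 3 are there at a start; the rules pass over those that are not, and their reading is None.
At some moment in a run one of portion_0, portion_1, portion_2 may be knocked a few centimetres aside while the robot is not near it.
It also fails if it takes over 210 s, if anything falls off the work surface, if the arm or the gripper's body presses on something with over 40 N, if the wrist force passes 120 N, or if a joint passes its speed limit or range.

## Working session

There is one attempt and no reset: what is moved stays moved. The work goes in short steps, Python scripts to look and compute and a tool call to move; the robot and the scene stay as the last step left them, time stands still between calls to the robot, and variables do not carry over. Pictures are saved under pics/ and viewed, and the job is handed in when it is done.

Besides the shell and the picture viewer there is one more tool, called after "Call:" by a JSON object that holds its "api" and its "payload". arm_command: Moves the arm, as the interface text tells. Its arguments: {"type":"object","properties":{"targets":{"type":"array"},"squeeze":{"type":"number"}},"required":["targets"]}

```bash
ls; mkdir -p pics; cat > h.py <<'E'
from station import *
import numpy as np, cv2
from scipy.spatial.transform import Rotation as R
def Rm(o):
    o=np.array(o,float)
    return o if o.shape==(3,3) else (R.from_euler('xyz',o).as_matrix() if o.size==3 else R.from_quat(o).as_matrix())
def cam(n):
    p=camera_params(n); return np.array(p['mtx']),np.array(p['eye']),Rm(p['orientation'])
def ray(c,uv,z):
    K,e,Rc=c; d=Rc@np.linalg.inv(K)@np.array([uv[0],uv[1],1.]); return e+d*(z-e[2])/d[2]
def proj(c,P):
    K,e,Rc=c; q=K@Rc.T@(np.array(P)-e); return q[:2]/q[2]
def cloud(c,D):
    K,e,Rc=c; v,u=np.mgrid[0:480,0:640]; r=np.stack([(u-K[0,2])/K[0,0],(v-K[1,2])/K[1,1],np.ones_like(u)],-1)*D[...,None]
    return r@Rc.T+e
def save(n,im): cv2.imwrite('pics/'+n+'.png',cv2.cvtColor(im,cv2.COLOR_RGB2BGR))
E
python3 - <<'E'
from h import *
s=get_state();print(s)
for n in('scene','side','wrist'):
    print(n,camera_params(n))
    im,d=grab_frame(n);save(n+'0',im);np.save(n+'0.npy',d);print(d.min(),d.max())
E
```

```text
pics
{'t': 0.0, 'q': array([ 2.88097825e-01,  3.59397973e-01,  1.10645151e-02, -3.65734165e-04,
       -1.22413177e+00, -2.88128877e-01]), 'qd': array([-1.29383014e-03, -4.28201815e-04,  1.14614957e-03,  9.14388113e-04,
        9.24467859e-05,  1.35251448e-03]), 'joint_efforts': array([-8.00930356e-04, -5.82726967e+01,  2.93058443e+01,  6.99745238e+00,
        6.93249181e-03, -2.06530804e-04]), 'eef_pos': array([ 6.74800498e-01, -8.83988429e-07,  4.03714933e-01]), 'ee_rot': array([ 3.13989484e+00, -1.44640230e-04, -1.57095181e+00]), 'force': array([ 0.65625101, -0.23666432, -0.71565907]), 'moment': array([-0.011819  ,  0.00410616, -0.03422208]), 'width': 0.08747546338575761}
scene {'mtx': array([[459.850215  ,   0.        , 325.47101907],
       [  0.        , 459.850215  , 244.67276233],
       [  0.        ,   0.        ,   1.        ]]), 'eye': array([-0.0975688 , -0.72462252,  0.79577942]), 'orientation': array([-2.23321867, -0.01984872, -0.88342907])}
0.0 3.999739
side {'mtx': array([[605.23650827,   0.        , 315.93614017],
       [  0.        , 605.23650827, 245.29925166],
       [  0.        ,   0.        ,   1.        ]]), 'eye': array([-0.13866316,  1.34370601,  0.72749268]), 'orientation': array([-1.92961532, -0.02151591, -2.68091536])}
0.0 3.9999995
wrist {'mtx': array([[427.00707649,   0.        , 326.16821338],
       [  0.        , 427.00707649, 235.34241829],
       [  0.        ,   0.        ,   1.        ]]), 'eye': array([ 0.67352867, -0.06986127,  0.38408228]), 'orientation': array([ 2.87806175e+00, -7.02075183e-04,  3.14027450e+00])}
0.0 0.44320405
```

View pics/scene0.png

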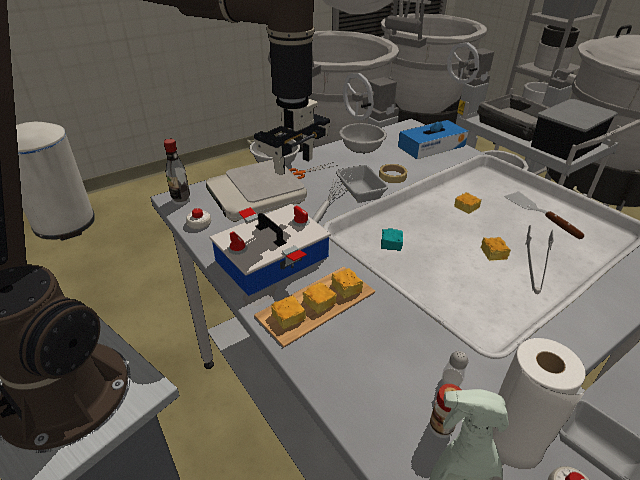

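View pics/side0.png

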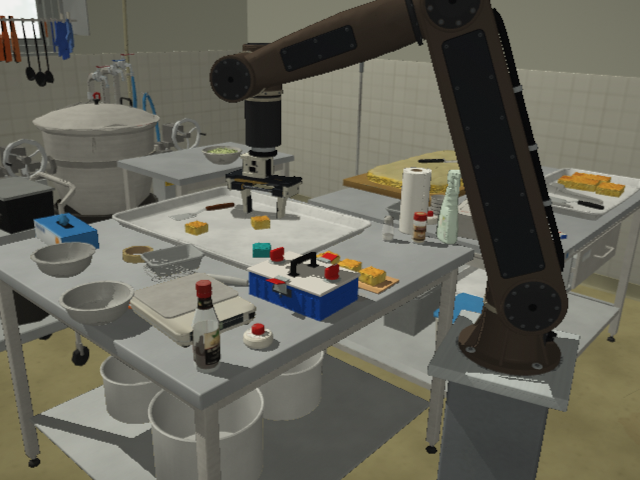

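View pics/wrist0.png

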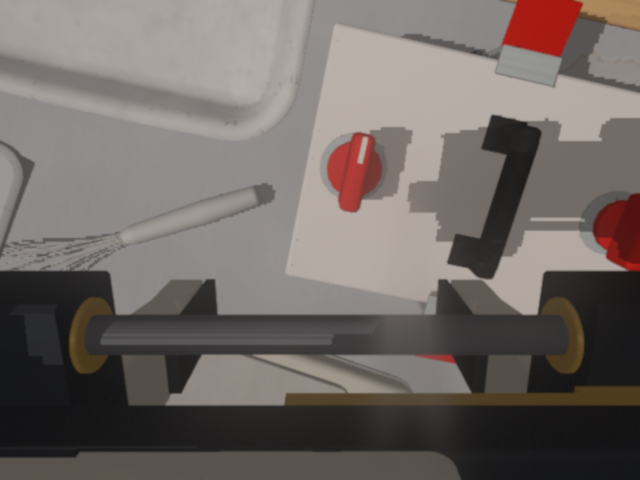

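Scene view: the carrier with its white lid is at (270,245). The board with three yellow blocks is at (318,300). A turquoise decoy is at (392,239), and two yellow blocks sit on the tray at (468,202) and (495,247), off the board, so not meant. Timer is at (198,218), jar at (445,405), shaker at (457,365).

```bash
cat > loc.py <<'E'
from h import *
def comps(m,amin=30):
    n,l,st,c=cv2.connectedComponentsWithStats(m.astype(np.uint8),connectivity=8)
    return [(l==i) for i in range(1,n) if st[i,4]>=amin]
def hsv(im): return cv2.cvtColor(im,cv2.COLOR_RGB2HSV)
def red(im):
    h=hsv(im); return ((h[...,0]<6)|(h[...,0]>174))&(h[...,1]>170)&(h[...,2]>70)
def yel(im):
    h=hsv(im); return (h[...,0]>14)&(h[...,0]<32)&(h[...,1]>150)&(h[...,2]>100)
E
python3 - <<'E'
from loc import *
for n in('scene','side'):
    im=cv2.cvtColor(cv2.imread(f'pics/{n}0.png'),cv2.COLOR_BGR2RGB);d=np.load(n+'0.npy');c=cam(n);P=cloud(c,d)
    ok=(d>0)
    for nm,m in(('red',red(im)),('yel',yel(im))):
        for k in comps(m&ok,25):
            p=P[k];v,u=np.nonzero(k); print(n,nm,k.sum(),u.mean().round(),v.mean().round(),np.median(p,0).round(3),p.min(0).round(3),p.max(0).round(3))
    h=hsv(im)
    m=ok&(P[...,2]>.072)&(P[...,2]<.088)&(h[...,1]<60)&(P[...,0]>.35)&(P[...,0]<.9)&(abs(P[...,1])<.3)
    for k in comps(m,300):
        p=P[k][:,:2].astype(np.float32)*1000;print(n,'lid',k.sum(),cv2.minAreaRect(p),np.median(P[k],0)); print(cv2.boxPoints(cv2.minAreaRect(p)).round(1).tolist())
im=cv2.cvtColor(cv2.imread('pics/scene0.png'),cv2.COLOR_BGR2RGB)
save('scene0c',cv2.resize(im[170:360,180:400],None,fx=3,fy=3,interpolation=cv2.INTER_CUBIC))
E
```

```text
scene red 106 247.0 212.0 [0.582 0.096 0.088] [0.561 0.08  0.082] [0.603 0.111 0.093]
scene red 163 300.0 215.0 [ 0.648 -0.042  0.107] [ 0.634 -0.064  0.09 ] [ 0.662 -0.017  0.122]
scene red 79 197.0 213.0 [0.53  0.252 0.044] [0.518 0.241 0.032] [0.547 0.273 0.051]
scene red 185 236.0 242.0 [ 0.458 -0.004  0.107] [ 0.446 -0.025  0.087] [0.476 0.024 0.122]
scene red 118 296.0 255.0 [ 0.534 -0.132  0.089] [ 0.513 -0.149  0.081] [ 0.558 -0.11   0.094]
scene red 113 446.0 390.0 [ 0.414 -0.593  0.107] [ 0.39  -0.613  0.104] [ 0.432 -0.585  0.11 ]
scene red 93 575.0 476.0 [ 0.444 -0.822  0.051] [ 0.433 -0.833  0.046] [ 0.452 -0.813  0.055]
scene yel 213 468.0 200.0 [ 1.133 -0.309  0.035] [ 1.105 -0.338  0.017] [ 1.172 -0.275  0.04 ]
scene yel 357 497.0 248.0 [ 0.961 -0.475  0.037] [ 0.931 -0.505  0.004] [ 1.003 -0.435  0.043]
scene yel 435 347.0 281.0 [ 0.586 -0.252  0.041] [ 0.557 -0.281  0.006] [ 0.647 -0.184  0.046]
scene yel 518 319.0 295.0 [ 0.505 -0.23   0.039] [ 0.478 -0.26   0.006] [ 0.567 -0.172  0.045]
scene yel 596 288.0 310.0 [ 0.423 -0.207  0.038] [ 0.391 -0.236  0.006] [ 0.48
[... 1259 characters left out ...]
 0.472 -1.203  0.03 ] [ 0.53  -1.127  0.072]
side yel 25 394.0 190.0 [ 0.682 -1.097  0.034] [ 0.642 -1.129  0.029] [ 0.711 -1.071  0.039]
side yel 184 260.0 222.0 [ 0.965 -0.451  0.03 ] [ 0.933 -0.556  0.005] [ 1.008 -0.42   0.042]
side yel 217 196.0 227.0 [ 1.125 -0.288  0.028] [ 1.1   -0.339  0.007] [ 1.178 -0.263  0.039]
side yel 568 363.0 271.0 [ 0.442 -0.199  0.036] [ 0.391 -0.33   0.003] [ 0.573 -0.16   0.044]
side lid 2198 ((559.6690063476562, -14.356964111328125), (198.19149780273438, 265.40985107421875), 77.36903381347656) [0.543664   0.01219289 0.08035862]
[[408.5, -82.0], [667.5, -140.10000610351562], [710.7999877929688, 53.29999923706055], [451.79998779296875, 111.4000015258789]]
```

View pics/scene0c.png

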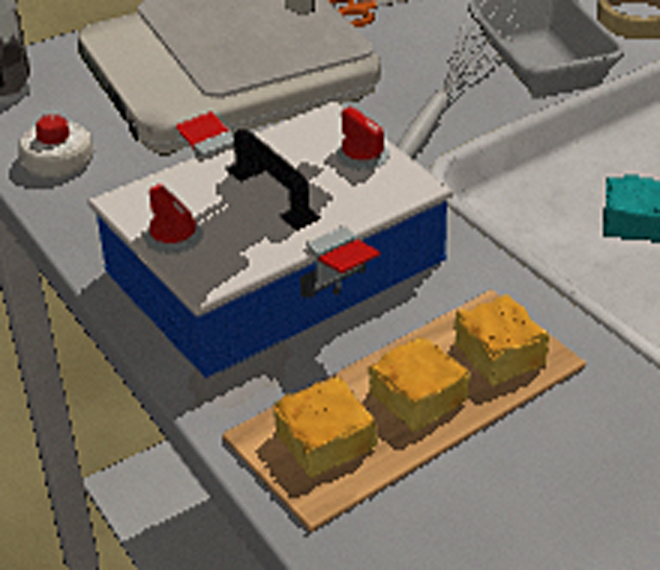

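```bash
python3 - <<'E'
from loc import *
# ortho map: col = -y, row = -x ; 2.5mm/px
S=400
def mp(n):
    im=cv2.cvtColor(cv2.imread(f'pics/{n}0.png'),cv2.COLOR_BGR2RGB);d=np.load(n+'0.npy');c=cam(n);
    out=np.zeros((360,520,3),np.uint8)
    # table-plane rectification
    K,e,Rc=c
    H=K@np.c_[Rc.T[:,0],Rc.T[:,1],-Rc.T@e]  # (x,y,1)->pix at z=0
    A=np.array([[0,-.0025,1.15],[-.0025,0,.55],[0,0,1]]) # (col,row)->x,y
    o=cv2.warpPerspective(im,H@A,(520,360),flags=cv2.WARP_INVERSE_MAP|cv2.INTER_LINEAR)
    for y in np.arange(-.7,.6,.1):
        cc=int((.55-y)/.0025);cv2.line(o,(cc,0),(cc,5),(255,0,255),1);cv2.putText(o,f'{y:.1f}',(cc-8,14),0,.3,(255,0,255))
    for x in np.arange(.3,1.15,.1):
        r=int((1.15-x)/.0025);cv2.line(o,(0,r),(5,r),(255,0,255),1);cv2.putText(o,f'{x:.1f}',(8,r+3),0,.3,(255,0,255))
    P=cloud(c,d);return o,P,d
for n in('scene','side'):
    o,P,d=mp(n); save('rect_'+n,cv2.resize(o,None,fx=1.5,fy=1.5))
o,P,d=mp('scene')
# tray rim & table heights near candidate
for y in np.arange(-.60,-.1,.05):
    row=[]
    for x in np.arange(.3,.9,.04):
        m=(d>0)&(abs(P[...,0]-x)<.012)&(abs(P[...,1]-y)<.012)
        row.append('%4d'%(1000*P[m][:,2].max()) if m.sum()>2 else '   .')
    print('%.2f'%y,*row)
E
```

```text
-0.60    5    4  107  110    .   89    5   43   33    6    7    6    7    6    7   23
-0.55    4    5    5    4    4   82    5    2   40    6    6    7    6    7    6    6
-0.50    5    4    4    5    5    4    3    4   42    7    8    8    7    7    8    6
-0.45    4    4    4    4    4    4    5    4   42    6    7    6    7    6    6    6
-0.40    4    5    4    5    4    4    4    5   39   34    7    7    6    6    7    6
-0.35    4    4    4    4    5    5    5    5    4   44    6    6    6    8    6    8
-0.30    0    4    4    5    4    5    7    9   12   43    5    6    7    6    7    6
-0.25    .    5   11   11   11   42   42   45   44   45    6    6   36   39   36    6
-0.20    .    4   10   42   42   43   41   44    8   42    4    7    8   38    .    6
-0.15    .    0   10   10    9    8   93    5    4    4   44    7    6    7    6    7
```

View pics/rect_scene.png

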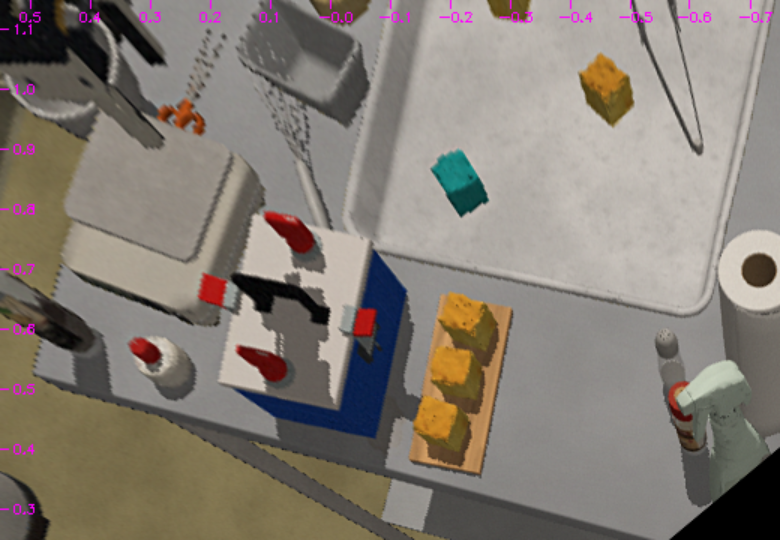

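Call:
{"api": "arm_command", "payload": {"targets": [[[0,0,-0.07],[-30,34,0],1],[[0,0,-0.07],[-30,34,0],1],[[0,0,-0.07],[-31,35,-20],1],[[0,0,0],[0,0,-30],1],[[0,0,0],[0,0,-30],1],[[0,0,0],[0,0,-30],1],[[0,0,0],[0,0,0],1],[[0,0,0],[0,0,0],1]], "squeeze": 20}}

```text
t: 0.95
eef_pos: [0.5847, 0.1024, 0.2952]
ee_rot: [3.141, -0.001, -1.781]
force: [0.7, -0.2, 0.8]
width: 0.0296
```

```bash
python3 - <<'E'
from loc import *
print(get_state())
for n in('scene','side','wrist'):
    im,d=grab_frame(n);save(n+'1',im)
    if n=='scene': save('scene1c',cv2.resize(im[150:350,160:400],None,fx=3,fy=3))
    if n=='side': save('side1c',cv2.resize(im[200:360,200:420],None,fx=3.5,fy=3.5))
E
```

```text
{'t': 0.95, 'q': array([ 5.02501011e-01,  3.19043109e-01, -3.15888919e-01,  5.23923726e-04,
       -9.37104714e-01, -7.12570657e-01]), 'qd': array([-0.00190612, -0.02653501,  0.03005228,  0.00820299, -0.00124326,
       -0.00092884]), 'joint_efforts': array([ 6.47777924e-02, -4.88241613e+01,  2.34776098e+01,  5.56206197e+00,
        3.27451935e-02, -3.75652016e-03]), 'eef_pos': array([0.58472927, 0.10238959, 0.2952092 ]), 'ee_rot': array([ 3.14092978e+00, -1.13018458e-03, -1.78055511e+00]), 'force': array([ 0.73505314, -0.16311757,  0.75863663]), 'moment': array([ 0.0008633 , -0.047085  , -0.02967295]), 'width': 0.02960494131874106}
```

View pics/side1c.png

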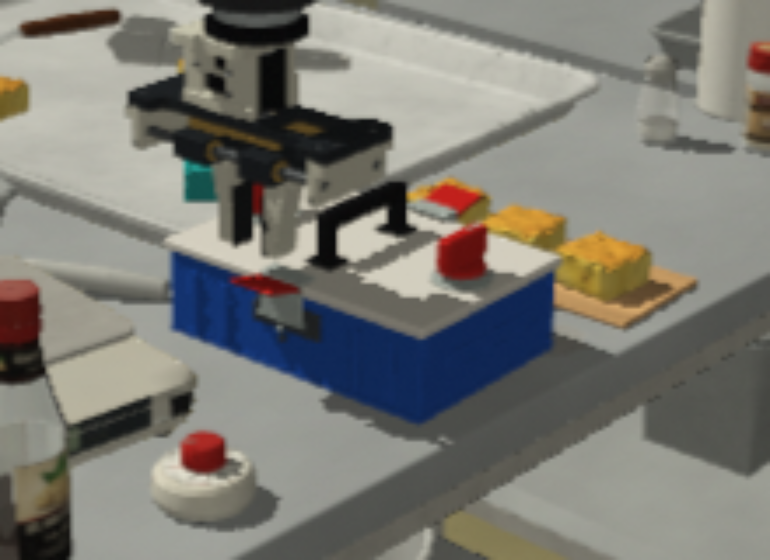

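View pics/scene1c.png

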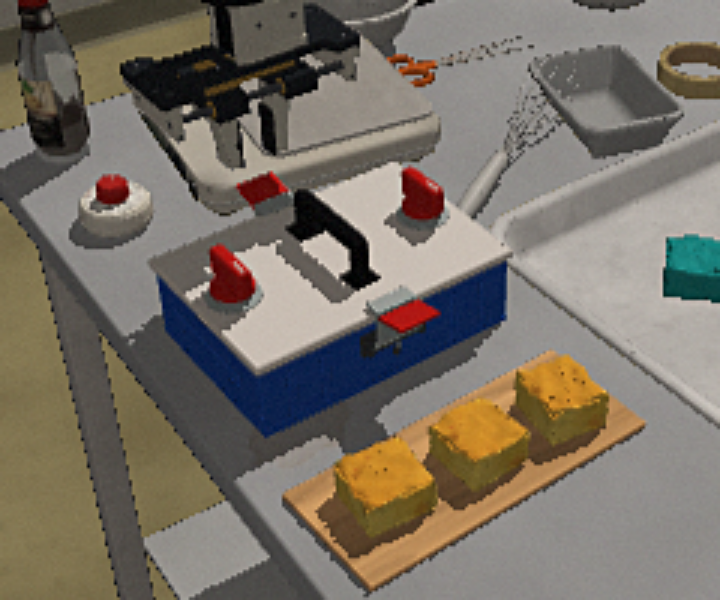

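The fingers are still closing, right above the left tab (side crop ~ (268,285)). Next I press it down.

Call:
{"api": "arm_command", "payload": {"targets": [[[0,0,0],[0,1,-6],1],[[0,0,0],[0,0,-10],1],[[0,0,0],[0,0,-10],1],[[0,0,0],[0,0,-10],1],[[0,0,0],[0,1,-10],1],[[0,0,0],[0,1,-10],1],[[0,0,0],[0,1,-7],1],[[0,0,0],[0,0,0],1]]}}

```text
t: 1.9
eef_pos: [0.5882, 0.1145, 0.2345]
ee_rot: [-3.13, 0.016, -1.778]
force: [-3.9, 38.5, 11.9]
width: 0.0007
```

```bash
python3 - <<'E'
from loc import *
s=get_state();print(s['eef_pos'],s['force'],s['width'])
im,d=grab_frame('side');save('side2c',cv2.resize(im[200:360,200:420],None,fx=3.5,fy=3.5))
E
```

```text
[0.58822638 0.11453861 0.2344693 ] [-3.94867797 38.46267487 11.90357916] 0.0006547366072179241
```

View pics/side2c.png

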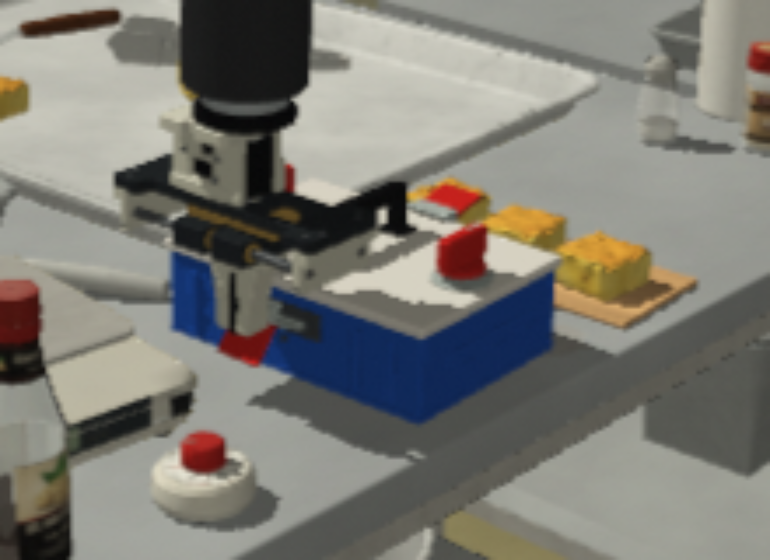

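The clip has swung, but there is a 38 N sideways push on the fingers. I'll ease outward, then go up.

Call:
{"api": "arm_command", "payload": {"targets": [[[0,0,0],[1,6,0],1],[[0,0,0],[1,6,0],1],[[0,0,0],[0,0,0],1]]}}

```text
t: 2.25
eef_pos: [0.5874, 0.1207, 0.2318]
ee_rot: [-3.139, 0.003, -1.78]
force: [0.4, 12.3, 1.6]
width: 0.0003
```

```bash
python3 - <<'E'
from loc import *
s=get_state();print(s['eef_pos'],s['ee_rot'],s['force'],s['width'])
im,d=grab_frame('side');save('side3c',cv2.resize(im[200:360,200:420],None,fx=3.5,fy=3.5))
E
```

```text
[0.58737693 0.12069274 0.2318252 ] [-3.13930239  0.00326564 -1.77955189] [ 0.3849536  12.29408269  1.62397626] 0.0002847733592384103
```

View pics/side3c.png

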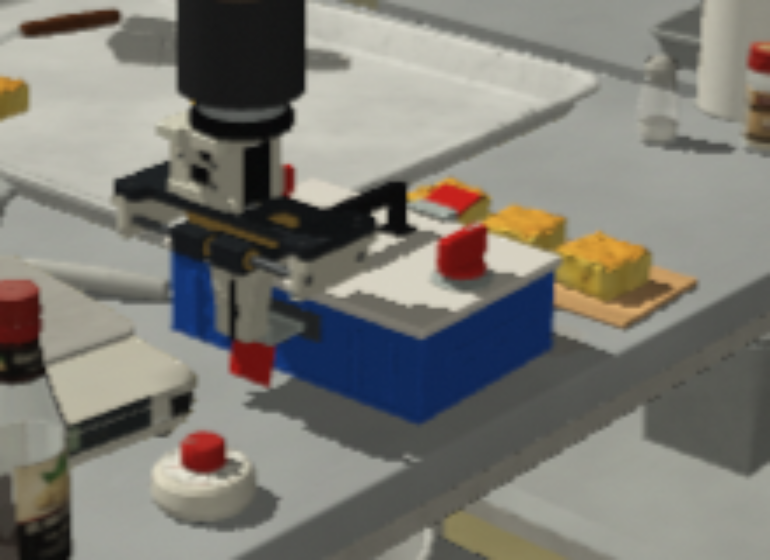

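Call:
{"api": "arm_command", "payload": {"targets": [[[0,0,0],[2,8,0],1],[[0,0,0],[2,8,0],1],[[0,0,0],[0,4,10],1],[[0,0,0],[0,0,25],1],[[0,0,0],[0,0,40],1],[[0,0,0],[0,0,40],1],[[0,0,0],[0,0,0],1]]}}

```text
t: 3.0
eef_pos: [0.5919, 0.1387, 0.3538]
ee_rot: [-3.133, 0.005, -1.78]
force: [0.8, 0.7, 0.9]
width: 0.0008
```

```bash
python3 - <<'E'
from loc import *
s=get_state();print(s['eef_pos'],s['ee_rot'],s['force'],s['width'])
im,d=grab_frame('side');save('side4c',cv2.resize(im[200:360,200:420],None,fx=3.5,fy=3.5))
E
```

```text
[0.59192233 0.13870275 0.35375227] [-3.1333979   0.00486243 -1.77988866] [0.77524943 0.68211332 0.91708384] 0.0007700991033947092
```

View pics/side4c.png

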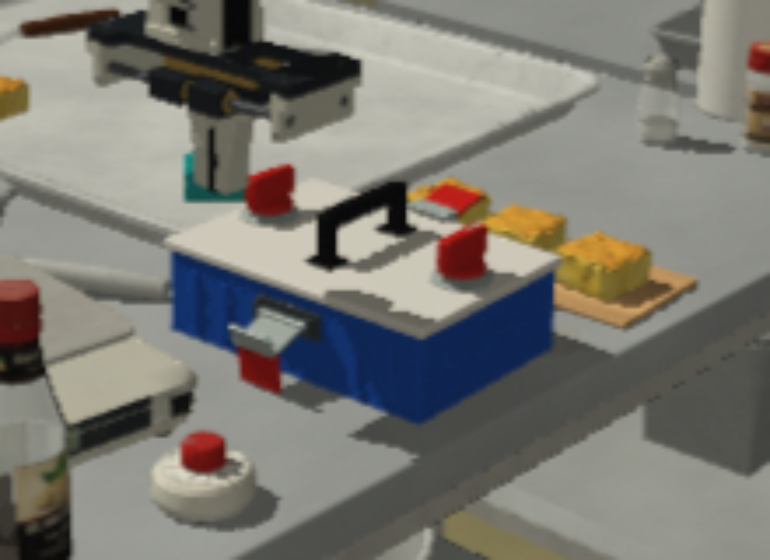

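Left clip is off and the lid is seated. Now the right clip.

Call:
{"api": "arm_command", "payload": {"targets": [[[0,0,0],[-10,-46,0],1],[[0,0,0],[-10,-46,0],1],[[0,0,0],[-10,-46,0],1],[[0,0,0],[-10,-46,0],1],[[0,0,0],[-10,-47,0],1],[[0,0,0],[-10,-47,-10],1],[[0,0,0],[0,0,-35],1],[[0,0,0],[0,0,-30],1]]}}

```text
t: 3.85
eef_pos: [0.5293, -0.1415, 0.2708]
ee_rot: [3.141, 0.0, -1.784]
force: [0.3, -0.0, -0.2]
width: 0.0002
```

Call:
{"api": "arm_command", "payload": {"targets": [[[0,0,0],[0,0,0],1],[[0,0,0],[0,0,-9],1],[[0,0,0],[0,0,-9],1],[[0,0,0],[0,-3,-9],1],[[0,0,0],[0,-4,-9],1],[[0,0,0],[-1,-6,-4],1],[[0,0,0],[-1,-8,0],1],[[0,0,0],[-1,-8,0],1]]}}

```text
t: 4.65
eef_pos: [0.528, -0.1687, 0.233]
ee_rot: [-3.14, 0.0, -1.78]
force: [-0.2, 0.6, 0.6]
width: 0.0004
```

```bash
python3 - <<'E'
from loc import *
s=get_state();print(s['eef_pos'],s['ee_rot'],s['force'],s['width'])
im,d=grab_frame('scene');save('scene5c',cv2.resize(im[150:350,160:400],None,fx=3,fy=3))
E
```

```text
[ 0.52804102 -0.16868074  0.23300735] [-3.14036051e+00  2.85131869e-04 -1.77993190e+00] [-0.20134106  0.58711474  0.64308557] 0.00036248299380967856
```

View pics/scene5c.png

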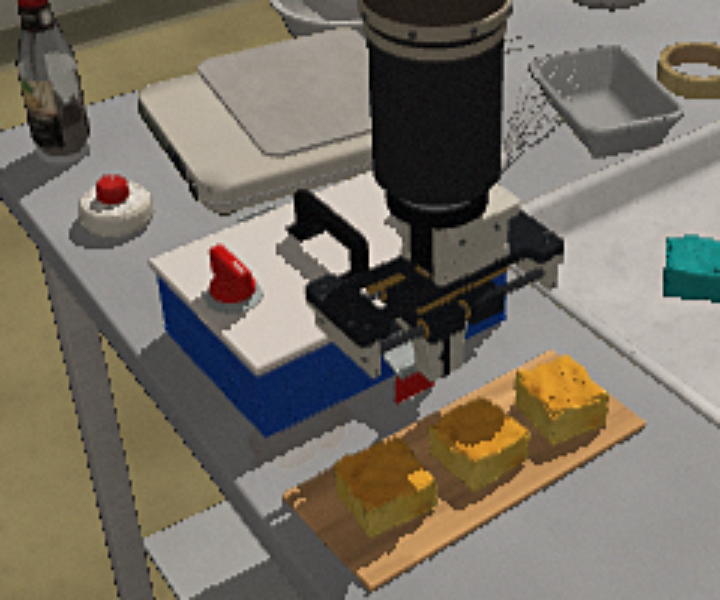

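Right clip is off too. I'll rise and refine the lid pose with the wrist camera.

Call:
{"api": "arm_command", "payload": {"targets": [[[0,0,0],[0,-3,15],1],[[0,0,0],[0,0,45],0.5],[[0,0,0],[0,0,48],0],[[0,0,0],[10,45,20],0],[[0,0,0],[10,45,19],0],[[0,0,0],[9,47,10],0],[[0,0,0],[9,47,10],0],[[0,0,0],[9,47,10],0]]}}

```text
t: 5.5
eef_pos: [0.5743, 0.0615, 0.4105]
ee_rot: [-3.14, 0.001, -1.78]
force: [0.9, 0.4, 0.9]
width: 0.0512
```

Call:
{"api": "arm_command", "payload": {"targets": [[[0,0,0],[0,0,10],0],[[0,0,0],[0,0,0],0],[[0,0,0],[0,0,0],0],[[0,0,0],[0,0,0],0]]}}

```text
t: 5.9
eef_pos: [0.5741, 0.0582, 0.4186]
ee_rot: [3.141, -0.0, -1.782]
force: [-0.3, 0.3, -0.7]
width: 0.0831
```

```bash
python3 - <<'E'
from loc import *
s=get_state();print(s['eef_pos'],s['ee_rot'],s['force'],s['width'])
c=cam('wrist')
im,d=grab_frame('wrist');save('wrist6',im);np.save('wrist6.npy',d)
P=cloud(c,d)
for k in comps(red(im)&(d>0),100):
    p=P[k];v,u=np.nonzero(k);print('red',k.sum(),u.mean(),v.mean(),np.median(p,0).round(4),p[:,:2].mean(0))
h=hsv(im)
for k in comps((h[...,2]<60)&(d>0)&(P[...,2]>.112)&(P[...,2]<.135),150):
    p=P[k]; r=cv2.minAreaRect((p[:,:2]*1000).astype(np.float32));print('handle',k.sum(),r,np.median(p[:,2]))
im,d=grab_frame('scene');save('scene6',im)
E
```

```text
[0.57408091 0.05818667 0.4185535 ] [ 3.14099453e+00 -1.72225760e-04 -1.78199778e+00] [-0.28923099  0.29578964 -0.68035952] 0.08312252437769618
red 1361 474.3791329904482 109.65686994856723 [0.4661 0.0043 0.1186] [0.46515717 0.00354915]
red 696 165.0617816091954 112.91666666666667 [ 0.6564 -0.036   0.1191] [ 0.65711663 -0.03589156]
handle 626 ((549.7940673828125, -42.241371154785156), (45.82366180419922, 9.880034446716309), 84.3985366821289) 0.12249936859644622
```

View pics/wrist6.png

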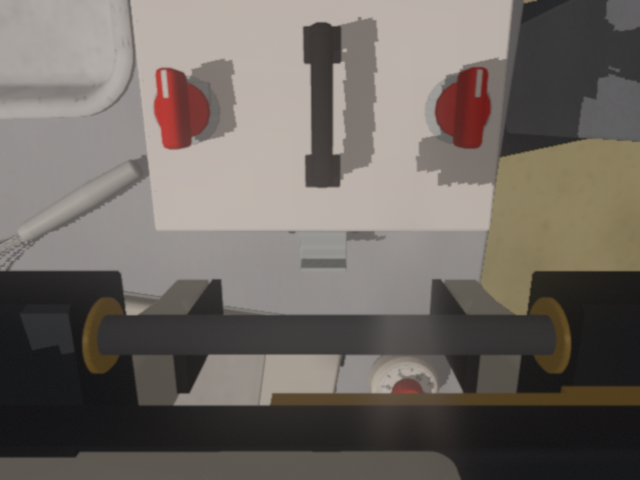

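View pics/scene6.png

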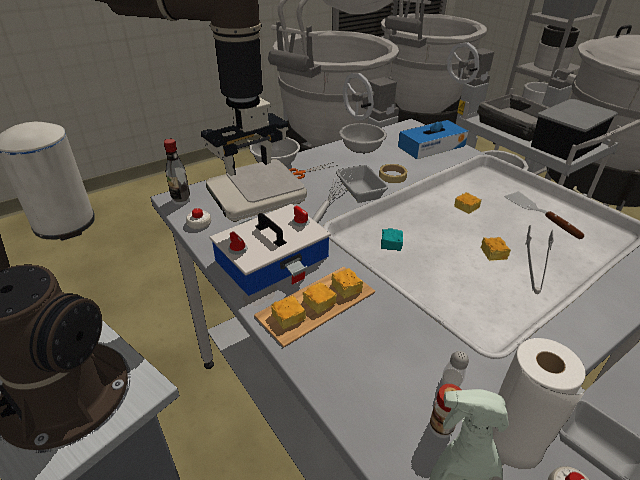

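```bash
python3 - <<'E'
from loc import *
c=cam('wrist')
im=cv2.cvtColor(cv2.imread('pics/wrist6.png'),cv2.COLOR_BGR2RGB);d=np.load('wrist6.npy');P=cloud(c,d)
r=red(im)
for k in comps(r&(P[...,2]>.116),60):
    p=P[k];rr=cv2.minAreaRect((p[:,:2]*1000).astype(np.float32));print('wingtop',k.sum(),p.mean(0).round(4),rr)
m=(hsv(im)[...,2]<70)&(P[...,2]>.105)&(d>0)
for k in comps(m,100):
    v,u=np.nonzero(k);print(u.min(),u.max(),v.min(),v.max(),P[k].mean(0),P[k][:,2].max())
print('bar mid-line ray',ray(c,(321,105),.123))
# edges at plate top z=.08: left lid edge corners
for uv in((153,230),(491,230)): print(uv,ray(c,uv,.08))
save('w6c',cv2.resize(im[0:240,130:530],None,fx=2,fy=2))
E
```

```text
wingtop 1253 [0.4662 0.0036 0.1191] ((503.353271484375, -13.183856964111328), (46.57502365112305, 99.5755615234375), 68.03224182128906)
wingtop 643 [ 0.6557 -0.0355  0.1205] ((615.919921875, -16.541954040527344), (42.29990005493164, 108.07380676269531), 62.362213134765625)
310 333 23 184 [ 0.55718143 -0.02653198  0.12262277] 0.12604998451874327
0 639 271 479 [0.58153358 0.02941547 0.33492066] 0.3537318920328561
431 639 271 393 [0.52368135 0.04024989 0.31942368] 0.33345031299268024
bar mid-line ray [ 0.55947357 -0.01972772  0.123     ]
(153, 230) [0.70596491 0.04149978 0.08      ]
(491, 230) [0.45136107 0.09648626 0.08      ]
```

View pics/w6c.png

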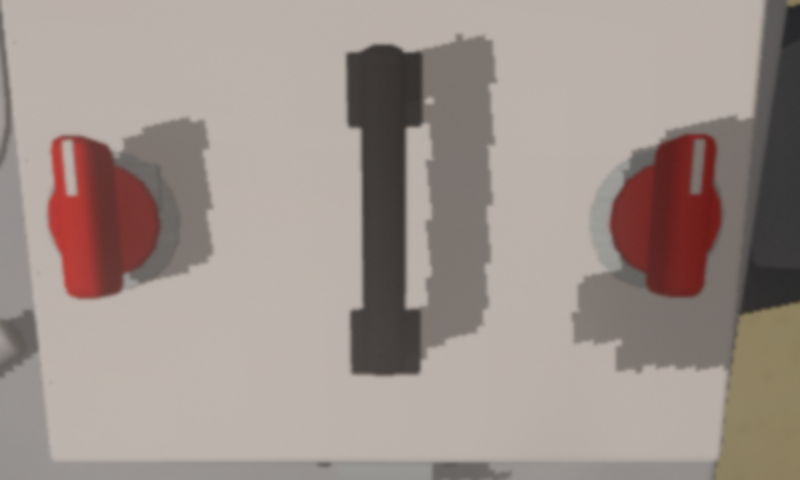

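Refined: lid centre (0.5595, -0.019), y-axis yaw -0.212. The bar is at pixel (321,105), which agrees. I'm going to the handle.

Call:
{"api": "arm_command", "payload": {"targets": [[[0,0,0],[-7,-38,0],0],[[0,0,0],[-7,-39,0],0],[[0,0,0],[0,0,-40],0],[[0,0,0],[0,0,-40],0],[[0,0,0],[0,0,-30],0],[[0,0,0],[0,0,0],0],[[0,0,0],[0,0,0],0]]}}

```text
t: 6.7
eef_pos: [0.5607, -0.0184, 0.3093]
ee_rot: [3.141, -0.001, -1.781]
force: [0.3, -0.3, 0.7]
width: 0.0875
```

Call:
{"api": "arm_command", "payload": {"targets": [[[0,0,0],[-1,-1,-18],0],[[0,0,0],[0,0,-17],0],[[0,0,0],[0,0,0],0.5],[[0,0,0],[0,0,0],1],[[0,0,0],[0,0,0],1],[[0,0,0],[0,0,0],1],[[0,0,0],[0,0,0],1],[[0,0,0],[0,0,0],1]], "squeeze": 40}}

```text
t: 7.5
eef_pos: [0.5595, -0.0188, 0.2743]
ee_rot: [-3.141, 0.0, -1.781]
force: [-0.4, 0.7, -0.1]
width: 0.0449
```

Call:
{"api": "arm_command", "payload": {"targets": [[[0,0,0],[0,0,0],1],[[0,0,0],[0,0,0],1],[[0,0,0],[0,0,0],1]]}}

```text
t: 7.8
eef_pos: [0.5594, -0.0188, 0.2738]
ee_rot: [3.141, -0.0, -1.781]
force: [0.2, -0.1, -0.5]
width: 0.0214
```

Call:
{"api": "arm_command", "payload": {"targets": [[[0,0,0],[0,0,0],1],[[0,0,0],[0,0,0],1],[[0,0,0],[0,0,10],1],[[0,0,0],[0,0,15],1],[[0,0,0],[0,0,20],1],[[0,0,0],[0,0,25],1],[[0,0,0],[0,0,25],1],[[0,0,0],[0,0,0],1]]}}

```text
t: 8.6
eef_pos: [0.5601, -0.0188, 0.3726]
ee_rot: [-3.136, 0.002, -1.78]
force: [-0.6, -0.4, -4.1]
width: 0.0136
```

```bash
python3 - <<'E'
from loc import *
s=get_state();print(s['eef_pos'],s['ee_rot'],s['force'],s['width'],s['q'])
im,d=grab_frame('side');save('side7c',cv2.resize(im[150:360,180:450],None,fx=2.8,fy=2.8))
E
```

```text
[ 0.56013002 -0.01877259  0.37264705] [-3.13644638e+00  2.05276189e-03 -1.78034941e+00] [-0.6498191  -0.41133488 -4.05012246] 0.01358615360279344 [ 3.16091382e-01  1.93296929e-01 -2.93244503e-01  9.15182948e-04
 -1.07877353e+00 -5.26079875e-01]
```

View pics/side7c.png

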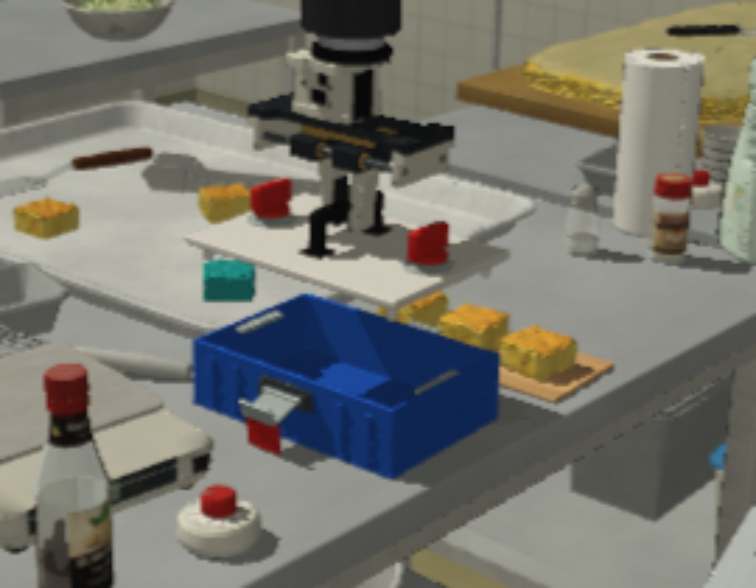

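Lid is lifted cleanly and the carrier is empty. I'm moving the lid to the free table space right of the board.

Call:
{"api": "arm_command", "payload": {"targets": [[[0,0,0],[-10,-44,0],1],[[0,0,0],[-10,-44,0],1],[[0,0,0],[-10,-44,0],1],[[0,0,0],[-10,-44,0],1],[[0,0,0],[-10,-44,0],1],[[0,0,0],[-10,-44,0],1],[[0,0,0],[-10,-44,0],1],[[0,0,0],[-10,-44,0],1]]}}

```text
t: 9.45
eef_pos: [0.4782, -0.3722, 0.367]
ee_rot: [3.139, 0.001, -1.781]
force: [1.4, -0.3, -5.0]
width: 0.0139
```

Call:
{"api": "arm_command", "payload": {"targets": [[[0,0,0],[-6,-40,0],1],[[0,0,0],[0,0,0],1],[[0,0,0],[0,0,0],1],[[0,0,0],[0,0,0],1]]}}

```text
t: 9.85
eef_pos: [0.4731, -0.4103, 0.3675]
ee_rot: [3.139, 0.001, -1.781]
force: [-0.1, -0.4, -4.1]
width: 0.0136
```

```bash
python3 - <<'E'
from loc import *
s=get_state();print(s['eef_pos'],s['ee_rot'],s['force'],s['width'],s['q'])
im,d=grab_frame('side');save('side8c',cv2.resize(im[150:330,250:490],None,fx=3.2,fy=3.2))
im,d=grab_frame('scene');save('scene8',im)
E
```

```text
[ 0.47313745 -0.41026174  0.36753978] [ 3.13939885e+00  1.06382285e-03 -1.78099894e+00] [-0.06987109 -0.37175167 -4.0995579 ] 0.013619570114420993 [-4.03276423e-01  3.05394618e-01 -1.52558065e-01 -6.93891181e-04
 -1.11520091e+00  1.93381017e-01]
```

View pics/side8c.png

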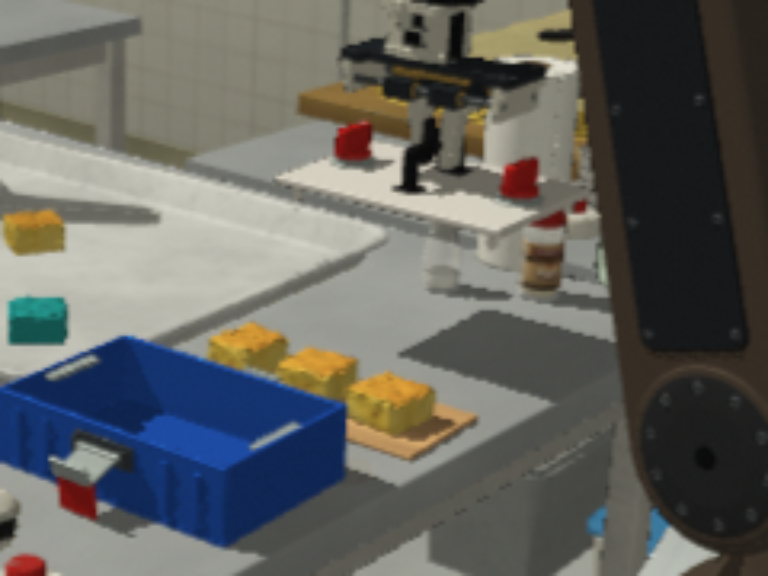

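View pics/scene8.png

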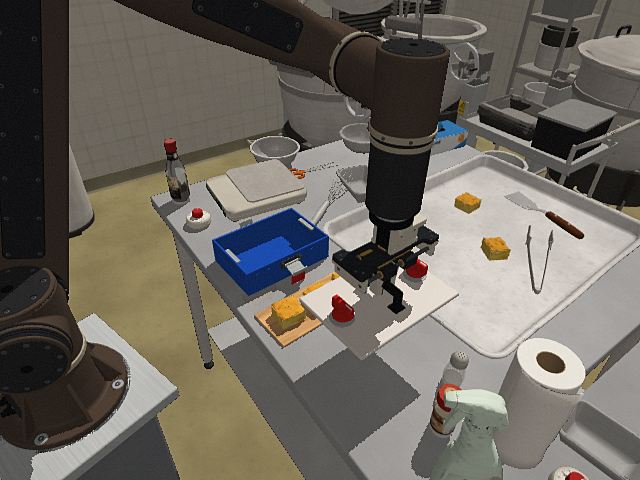

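Call:
{"api": "arm_command", "payload": {"targets": [[[0,0,0],[-10,0,-25],1],[[0,0,0],[0,0,-25],1],[[0,0,0],[0,0,-25],1],[[0,0,0],[0,0,-8],1],[[0,0,0],[0,0,-5],1],[[0,0,0],[0,0,-5],1],[[0,0,0],[0,0,-5],1],[[0,0,0],[0,0,0],1]]}}

```text
t: 10.75
eef_pos: [0.4635, -0.4107, 0.2709]
ee_rot: [-3.141, 0.0, -1.781]
force: [-0.2, -0.7, -4.3]
width: 0.0135
```

```bash
python3 - <<'E'
from loc import *
s=get_state();print(s['eef_pos'],s['ee_rot'],s['force'],s['width'])
im,d=grab_frame('side');save('side9c',cv2.resize(im[150:330,250:490],None,fx=3.2,fy=3.2))
im,d=grab_frame('scene');save('scene9',cv2.resize(im[200:420,230:510],None,fx=2.8,fy=2.7))
E
```

```text
[ 0.46350611 -0.41074189  0.27092069] [-3.14146215e+00  8.24254389e-05 -1.78076925e+00] [-0.18137078 -0.67722077 -4.34518092] 0.013493962493577325
```

View pics/scene9.png

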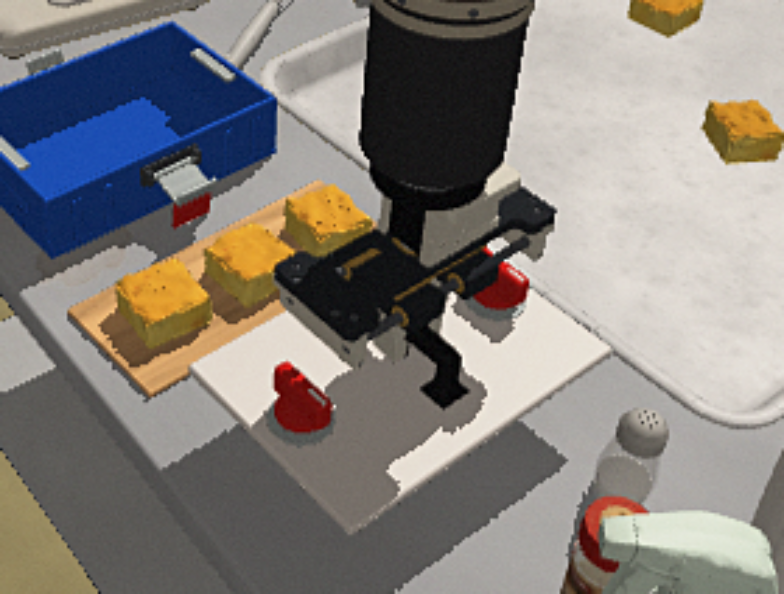

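View pics/side9c.png

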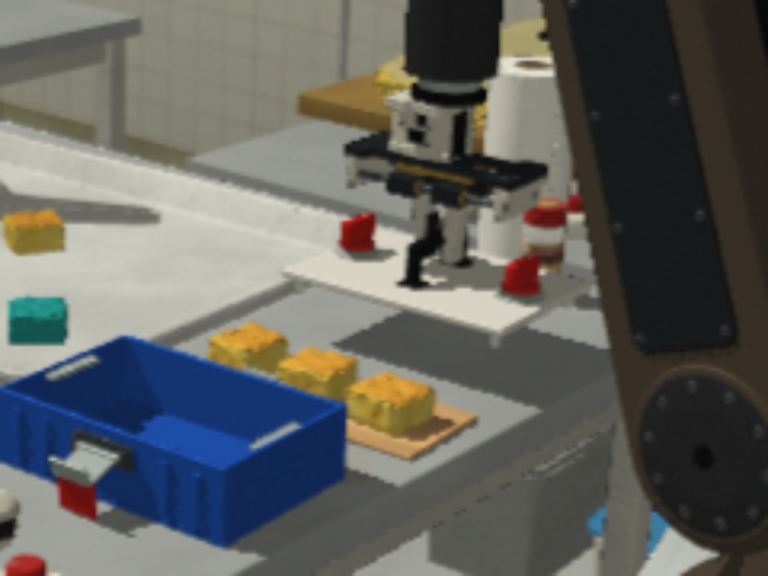

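A leg shows in the side crop at (495,340): about 18 mm long. I'm lowering further, watching the force.

Call:
{"api": "arm_command", "payload": {"targets": [[[0,0,0],[0,0,-15],1],[[0,0,0],[0,0,-15],1],[[0,0,0],[0,0,-6],1],[[0,0,0],[0,0,-3],1],[[0,0,0],[0,0,-2],1],[[0,0,0],[0,0,0],1]]}}

```text
t: 11.45
eef_pos: [0.4636, -0.411, 0.2303]
ee_rot: [-3.141, -0.0, -1.781]
force: [-0.1, 0.1, -3.6]
width: 0.014
```

Call:
{"api": "arm_command", "payload": {"targets": [[[0,0,0],[0,0,-3],1],[[0,0,0],[0,0,-2],1],[[0,0,0],[0,0,-2],1],[[0,0,0],[0,0,0],1]]}}

```text
t: 11.85
eef_pos: [0.4634, -0.4108, 0.2226]
ee_rot: [3.141, 0.0, -1.781]
force: [-0.6, 0.2, -5.4]
width: 0.014
```

Call:
{"api": "arm_command", "payload": {"targets": [[[0,0,0],[0,0,-2],1],[[0,0,0],[0,0,-1],1],[[0,0,0],[0,0,0],1]]}}

```text
t: 12.15
eef_pos: [0.4636, -0.4109, 0.2216]
ee_rot: [-3.141, -0.001, -1.78]
force: [-2.2, 3.8, 8.8]
width: 0.0136
```

```bash
python3 - <<'E'
from loc import *
s=get_state();print(s['eef_pos'],s['ee_rot'],s['force'],s['width'])
im,d=grab_frame('side');save('side10c',cv2.resize(im[150:330,250:490],None,fx=3.2,fy=3.2))
E
```

```text
[ 0.4635812  -0.41086805  0.22155328] [-3.14081968e+00 -7.01973786e-04 -1.78012888e+00] [-2.20251765  3.75175682  8.80681111] 0.013631013114307308
```

View pics/side10c.png

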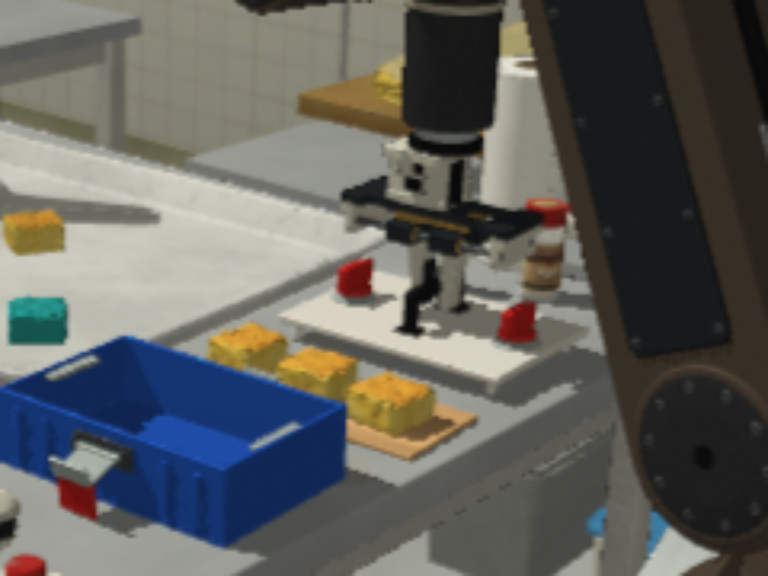

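Lid stands on its legs (contact ~13 N). I'll release, rise, turn 90° and look at the portions.

Call:
{"api": "arm_command", "payload": {"targets": [[[0,0,0],[0,0,0],0.5],[[0,0,0],[0,0,0],0],[[0,0,0],[0,0,0],0],[[0,0,0],[0,0,15],0],[[0,0,0],[0,0,40],0],[[0,0,0],[0,0,45],0],[[0,0,0.14],[0,20,45],0],[[0,0,0.14],[0,30,20],0]]}}

```text
t: 13.0
eef_pos: [0.4641, -0.3617, 0.3893]
ee_rot: [-3.137, -0.004, -1.497]
force: [0.8, 0.8, -0.5]
width: 0.0718
```

Call:
{"api": "arm_command", "payload": {"targets": [[[0,0,0.14],[0,30,0],0],[[0,0,0.14],[0,30,0],0],[[0,0,0.14],[0,30,0],0],[[0,0,0.14],[0,30,0],0],[[0,0,0.14],[0,15,0],0],[[0,0,0.14],[0,0,0],0],[[0,0,0.14],[0,0,0],0],[[0,0,0.14],[0,0,0],0]]}}

```text
t: 13.8
eef_pos: [0.4636, -0.2256, 0.3851]
ee_rot: [-3.142, -0.001, -0.374]
force: [-0.3, -0.4, -0.4]
width: 0.0875
```

Call:
{"api": "arm_command", "payload": {"targets": [[[0,0,0.14],[0,0,0],0],[[0,0,0.03],[0,0,0],0],[[0,0,0],[0,0,0],0],[[0,0,0],[0,0,0],0]]}}

```text
t: 14.2
eef_pos: [0.4635, -0.2259, 0.3849]
ee_rot: [3.142, -0.0, -0.212]
force: [0.3, 0.1, 0.7]
width: 0.0878
```

```bash
cat > port.py <<'E'
from loc import *
def portions(nm,zt=.043):
    s=get_state();c=cam('wrist');im,d=grab_frame('wrist');save(nm,im)
    print('tcp',s['eef_pos'].round(4),s['ee_rot'].round(3),s['force'].round(1))
    P=cloud(c,d);m=yel(im)&(d>0)&(P[...,2]>.025)
    K=cv2.morphologyEx(m.astype(np.uint8),cv2.MORPH_OPEN,np.ones((5,5)))
    for k in comps(K>0,300):
        p=P[k];v,u=np.nonzero(k);zm=np.percentile(p[:,2],80)
        t=k&(P[...,2]>zm-.008)
        r=cv2.minAreaRect((P[t][:,:2]*1000).astype(np.float32))
        print('px',u.mean().round(),v.mean().round(),'u',u.min(),u.max(),'v',v.min(),v.max(),'ztop',zm.round(4),'rect c',np.round(r[0],1),'size',np.round(r[1],1),'ang',round(r[2],1),'n',t.sum())
    return im,d,c,P
E
python3 - <<'E'
from port import *
portions('w11')
im,d=grab_frame('scene');save('scene11',im)
E
```

```text
tcp [ 0.4635 -0.2259  0.3849] [ 3.142 -0.    -0.212] [0.3 0.1 0.7]
px 314.0 36.0 u 269 359 v 0 78 ztop 0.0416 rect c [ 589.3 -244.2] size [61.6 50.8] ang 70.8 n 6140
px 312.0 151.0 u 272 352 v 111 191 ztop 0.0394 rect c [ 510.  -225.3] size [59.8 58.3] ang 80.4 n 5819
px 305.0 258.0 u 268 344 v 219 296 ztop 0.0384 rect c [ 427.5 -200.4] size [59.2 62.7] ang 72.6 n 5014
px 591.0 396.0 u 522 639 v 387 404 ztop 0.3009 rect c [ 474.8 -275.1] size [23.7  3. ] ang 78.9 n 1523
```

View pics/w11.png

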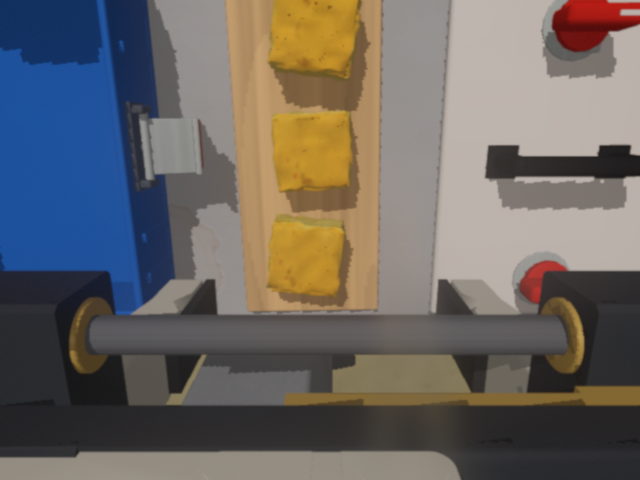

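View pics/scene11.png

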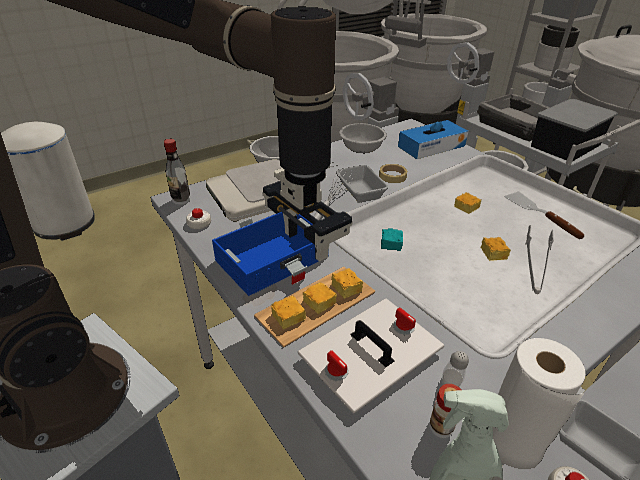

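Three yellow blocks on the board at (314,36), (312,151), (305,258) in the wrist view. All fit the description; the turquoise one and the tray ones don't. I'll grasp the middle one first.

Call:
{"api": "arm_command", "payload": {"targets": [[[0,0,0.044],[23,0,-30],0],[[0,0,0],[23,1,-30],0],[[0,0,0],[0,0,-40],0],[[0,0,0],[0,0,-40],0],[[0,0,0],[0,0,-30],0],[[0,0,0],[0,0,0],0],[[0,0,0],[0,0,0],0]]}}

```text
t: 15.0
eef_pos: [0.5098, -0.2249, 0.2152]
ee_rot: [3.141, 0.001, -0.167]
force: [0.7, -0.1, 0.5]
width: 0.0877
```

Call:
{"api": "arm_command", "payload": {"targets": [[[0,0,0],[0,0,-13],0],[[0,0,0],[0,0,-12],0],[[0,0,0],[0,0,0],1],[[0,0,0],[0,0,0],1],[[0,0,0],[0,0,0],1],[[0,0,0],[0,0,0],1],[[0,0,0],[0,0,0],1],[[0,0,0],[0,0,0],1]], "squeeze": 15}}

```text
t: 15.8
eef_pos: [0.5097, -0.2249, 0.1904]
ee_rot: [3.142, -0.001, -0.167]
force: [-0.9, 0.5, 4.4]
width: 0.0597
```

Call:
{"api": "arm_command", "payload": {"targets": [[[0,0,0],[0,0,20],1],[[0,0,0],[0,0,40],1],[[0,0,0],[0,0,45],1],[[0,0,-0.022],[20,35,0],1],[[0,0,-0.022],[25,40,0],1],[[0,0,0],[25,40,0],1],[[0,0,0],[25,40,0],1],[[0,0,0],[25,36,0],1]]}}

```text
t: 16.6
eef_pos: [0.63, -0.0319, 0.2948]
ee_rot: [-3.141, 0.0, -0.211]
force: [0.8, -0.2, -1.3]
width: 0.0599
```

Call:
{"api": "arm_command", "payload": {"targets": [[[0,0,0],[0,0,0],1],[[0,0,0],[0,0,0],1],[[0,0,0],[0,0,0],1]]}}

```text
t: 16.9
eef_pos: [0.6289, -0.0342, 0.2945]
ee_rot: [3.141, 0.001, -0.211]
force: [-0.4, -1.6, -1.7]
width: 0.0594
```

Good. Lowering 102 mm into the far slot and releasing with a narrow opening to stay clear of the walls.

Call:
{"api": "arm_command", "payload": {"targets": [[[0,0,0],[1,0,-30],1],[[0,0,0],[0,0,-30],1],[[0,0,0],[0,0,-20],1],[[0,0,0],[0,0,-14],1],[[0,0,0],[0,0,-7],1],[[0,0,0],[0,0,0],1],[[0,0,0],[0,0,0],1]]}}

```text
t: 17.6
eef_pos: [0.6309, -0.034, 0.1948]
ee_rot: [-3.141, -0.001, -0.211]
force: [-0.2, 0.1, -0.8]
width: 0.0596
```

Call:
{"api": "arm_command", "payload": {"targets": [[[0,0,0],[0,0,-3],1],[[0,0,0],[0,0,0],1],[[0,0,0],[0,0,0],0.2],[[0,0,0],[0,0,0],0.15],[[0,0,0],[0,0,0],0.15],[[0,0,0],[0,0,20],0.15],[[0,0,0],[0,0,40],0.15],[[0,0,0],[0,0,40],0.15]]}}

```text
t: 18.4
eef_pos: [0.6302, -0.0339, 0.2915]
ee_rot: [3.141, 0.002, -0.211]
force: [1.2, -0.0, 0.4]
width: 0.0746
```

Call:
{"api": "arm_command", "payload": {"targets": [[[0,0,0],[-30,-34,45],0],[[0,0,0],[-30,-34,45],0],[[0,0,0],[-30,-34,0],0],[[0,0,0],[-30,-34,0],0],[[0,0,0],[-25,-34,0],0],[[0,0,0],[-21,-20,0],0],[[0,0,0],[0,0,0],0],[[0,0,0],[0,0,0],0]]}}

```text
t: 19.2
eef_pos: [0.4772, -0.2095, 0.3618]
ee_rot: [-3.141, -0.001, -0.212]
force: [-1.1, 0.3, 0.1]
width: 0.0875
```

```bash
python3 - <<'E'
from port import *
portions('w12')
im,d=grab_frame('scene');save('scene12',cv2.resize(im[180:400,200:480],None,fx=2.8,fy=2.7))
E
```

```text
tcp [ 0.4772 -0.2095  0.3618] [-3.141e+00 -1.000e-03 -2.120e-01] [-1.1  0.3  0.1]
px 342.0 42.0 u 293 392 v 0 91 ztop 0.0416 rect c [ 591.6 -244.8] size [61.5 55.3] ang 70.3 n 7712
px 31.0 51.0 u 0 66 v 4 97 ztop 0.0394 rect c [629.7 -40.3] size [49.2 57.5] ang 77.8 n 5799
px 328.0 279.0 u 289 369 v 238 314 ztop 0.0384 rect c [ 428.6 -200.9] size [58.8 59.9] ang 73.1 n 5266
px 589.0 396.0 u 522 639 v 387 404 ztop 0.2778 rect c [ 488.7 -258.8] size [23.9  2.2] ang 77.8 n 1472
```

View pics/w12.png

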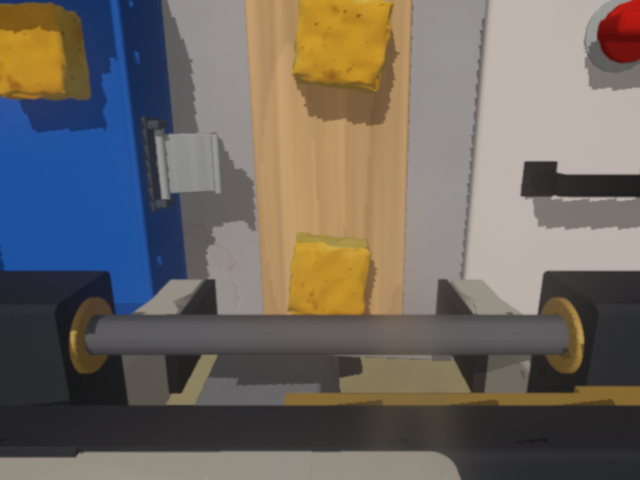

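View pics/scene12.png

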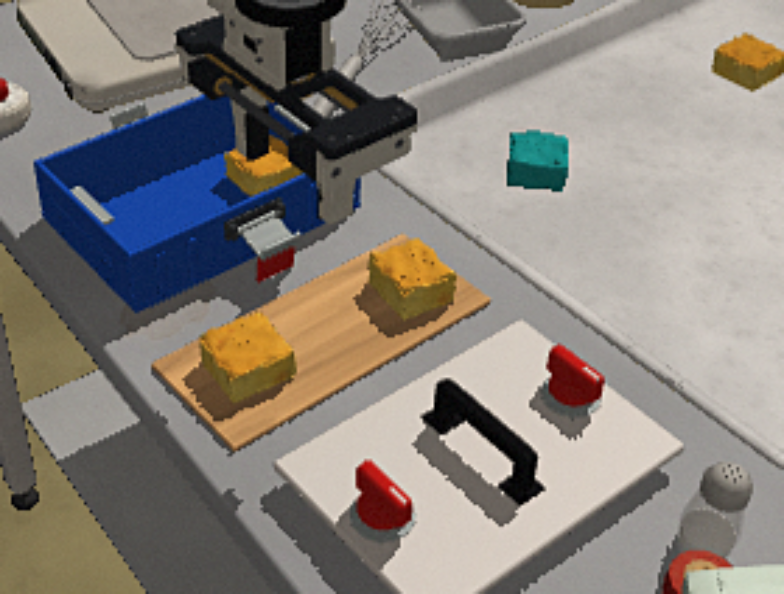

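First portion lies flat at the far end. Next, the far block at px (342,42).

Call:
{"api": "arm_command", "payload": {"targets": [[[0,0,-0.064],[39,-12,0],0],[[0,0,-0.064],[39,-12,0],0],[[0,0,0],[39,-12,0],0],[[0,0,0],[0,0,-40],0],[[0,0,0],[0,0,-45],0],[[0,0,0],[0,0,-40],0],[[0,0,0],[0,0,-20],0],[[0,0,0],[0,0,0],0]]}}

```text
t: 20.1
eef_pos: [0.5939, -0.2439, 0.2121]
ee_rot: [3.14, 0.007, -0.338]
force: [-1.3, -0.2, 0.2]
width: 0.0873
```

Call:
{"api": "arm_command", "payload": {"targets": [[[0,0,0],[0,0,0],0],[[0,0,0],[0,0,0],0]]}}

```text
t: 20.3
eef_pos: [0.5957, -0.2448, 0.218]
ee_rot: [-3.141, -0.003, -0.338]
force: [0.0, -0.4, 1.4]
width: 0.0875
```

Call:
{"api": "arm_command", "payload": {"targets": [[[0,0,0],[0,-1,-14],0],[[0,0,0],[0,0,-13],0],[[0,0,0],[0,0,0],0],[[0,0,0],[0,0,0],1],[[0,0,0],[0,0,0],1],[[0,0,0],[0,0,0],1],[[0,0,0],[0,0,0],1],[[0,0,0],[0,0,0],1]]}}

```text
t: 21.1
eef_pos: [0.5946, -0.2461, 0.1898]
ee_rot: [-3.141, -0.001, -0.339]
force: [0.9, -0.0, 1.7]
width: 0.0629
```

Call:
{"api": "arm_command", "payload": {"targets": [[[0,0,0],[0,0,0],1],[[0,0,0],[0,0,0],1]]}}

```text
t: 21.3
eef_pos: [0.5947, -0.2461, 0.1897]
ee_rot: [-3.142, -0.001, -0.339]
force: [0.1, 1.3, 2.8]
width: 0.0626
```

Call:
{"api": "arm_command", "payload": {"targets": [[[0,0,0],[0,0,20],1],[[0,0,0],[0,0,40],1],[[0,0,0],[0,0,45],1],[[0,0,0.043],[-7,45,0],1],[[0,0,0.042],[-7,45,0],1],[[0,0,0.042],[-7,45,0],1],[[0,0,0],[-7,46,0],1],[[0,0,0],[-7,46,0],1]]}}

```text
t: 22.1
eef_pos: [0.5587, -0.0175, 0.2942]
ee_rot: [3.142, 0.0, -0.212]
force: [0.9, 0.8, -1.1]
width: 0.0628
```

Call:
{"api": "arm_command", "payload": {"targets": [[[0,0,0],[0,0,0],1],[[0,0,0],[0,0,0],1],[[0,0,0],[0,0,0],1]]}}

```text
t: 22.4
eef_pos: [0.5594, -0.0195, 0.2941]
ee_rot: [3.141, 0.0, -0.212]
force: [0.6, -0.8, -0.9]
width: 0.0627
```

Call:
{"api": "arm_command", "payload": {"targets": [[[0,0,0],[0,0,-30],1],[[0,0,0],[0,0,-30],1],[[0,0,0],[0,0,-22],1],[[0,0,0],[0,0,-13],1],[[0,0,0],[0,0,-7],1],[[0,0,0],[0,0,0],1],[[0,0,0],[0,0,0],1]]}}

```text
t: 23.1
eef_pos: [0.56, -0.0192, 0.1931]
ee_rot: [-3.141, -0.001, -0.212]
force: [-0.8, 0.4, -0.7]
width: 0.0626
```

Call:
{"api": "arm_command", "payload": {"targets": [[[0,0,0],[0,0,0],0.2],[[0,0,0],[0,0,0],0.15],[[0,0,0],[0,0,0],0.13],[[0,0,0],[0,0,20],0.13],[[0,0,0],[0,0,40],0.13],[[0,0,0],[0,0,40],0.13],[[0,0,0],[-18,-34,45],0],[[0,0,0],[-20,-34,45],0]]}}

```text
t: 23.9
eef_pos: [0.5272, -0.0763, 0.3699]
ee_rot: [-3.141, -0.001, -0.21]
force: [1.1, -0.2, 0.7]
width: 0.0855
```

Call:
{"api": "arm_command", "payload": {"targets": [[[0,0,0],[-20,-34,0],0],[[0,0,0],[-25,-34,0],0],[[0,0,0],[-25,-34,0],0],[[0,0,0],[-21,-16,0],0],[[0,0,0],[-10,0,0],0],[[0,0,0],[0,0,0],0],[[0,0,0],[0,0,0],0],[[0,0,0],[0,0,0],0]]}}

```text
t: 24.7
eef_pos: [0.4275, -0.1936, 0.3681]
ee_rot: [-3.142, -0.0, -0.211]
force: [-0.8, 0.3, 0.7]
width: 0.0878
```

```bash
python3 - <<'E'
from port import *
portions('w13')
im,d=grab_frame('scene');save('scene13',cv2.resize(im[180:400,200:480],None,fx=2.8,fy=2.7))
E
```

```text
tcp [ 0.4275 -0.1936  0.3681] [-3.142 -0.    -0.211] [-0.8  0.3  0.7]
px 32.0 7.0 u 0 67 v 0 17 ztop 0.0392 rect c [605.7 -33.8] size [47.3  9.9] ang 79.2 n 1054
px 41.0 88.0 u 0 85 v 45 129 ztop 0.0416 rect c [556.9 -20.5] size [58.9 55.1] ang 74.9 n 6626
px 335.0 212.0 u 295 377 v 169 254 ztop 0.0385 rect c [ 427.5 -200.5] size [58.8 62.2] ang 73.2 n 5994
px 583.0 396.0 u 499 639 v 387 404 ztop 0.2841 rect c [ 439.4 -240.8] size [28.3  2.7] ang 78.6 n 1672
```

View pics/w13.png

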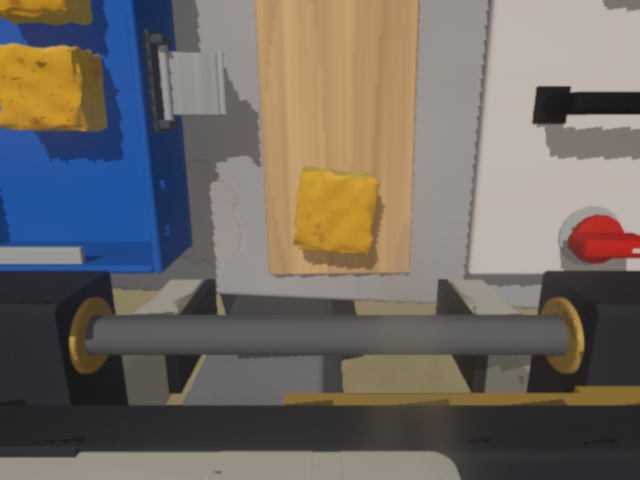

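View pics/scene13.png

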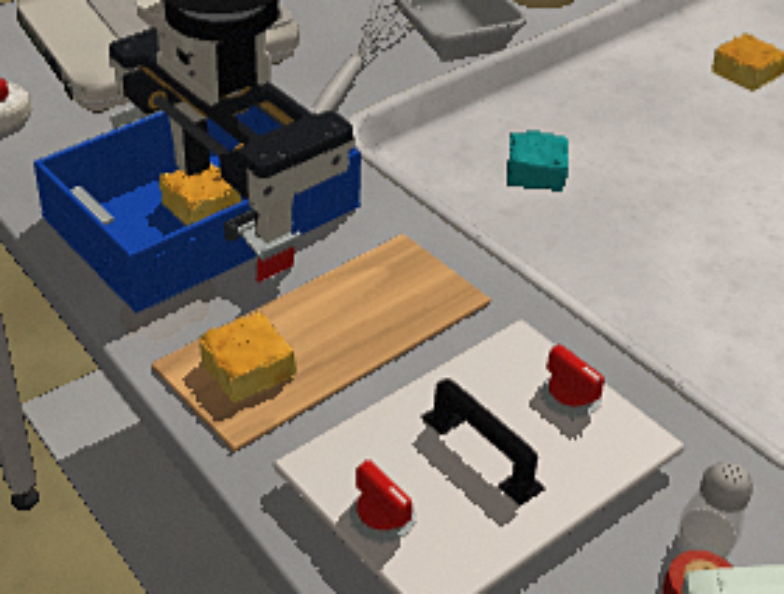

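Two portions are in the carrier. Now the last one, at px (335,212).

Call:
{"api": "arm_command", "payload": {"targets": [[[0,0,-0.082],[0,-7,-30],0],[[0,0,0],[0,0,-40],0],[[0,0,0],[0,0,-40],0],[[0,0,0],[0,0,-40],0],[[0,0,0],[0,0,0],0],[[0,0,0],[0,0,0],0]]}}

```text
t: 25.4
eef_pos: [0.4272, -0.201, 0.2181]
ee_rot: [3.141, 0.002, -0.293]
force: [0.7, -0.2, 1.1]
width: 0.0876
```

Call:
{"api": "arm_command", "payload": {"targets": [[[0,0,0],[0,0,-15],0],[[0,0,0],[0,0,-13],0],[[0,0,0],[0,0,0],0],[[0,0,0],[0,0,0],1],[[0,0,0],[0,0,0],1],[[0,0,0],[0,0,0],1],[[0,0,0],[0,0,0],1],[[0,0,0],[0,0,0],1]]}}

```text
t: 26.2
eef_pos: [0.4268, -0.2012, 0.1905]
ee_rot: [-3.141, -0.001, -0.294]
force: [-1.3, 1.5, 6.5]
width: 0.0599
```

Call:
{"api": "arm_command", "payload": {"targets": [[[0,0,0],[0,0,0],1],[[0,0,0],[0,0,0],1]]}}

```text
t: 26.4
eef_pos: [0.4269, -0.2012, 0.1906]
ee_rot: [-3.142, -0.001, -0.294]
force: [-1.6, 1.3, 6.3]
width: 0.0597
```

Call:
{"api": "arm_command", "payload": {"targets": [[[0,0,0],[0,0,20],1],[[0,0,0],[0,0,40],1],[[0,0,0],[0,0,45],1],[[0,0,0.041],[12,39,0],1],[[0,0,0.041],[12,39,0],1],[[0,0,0],[12,39,0],1],[[0,0,0],[12,40,0],1],[[0,0,0],[13,40,0],1]]}}

```text
t: 27.2
eef_pos: [0.4874, -0.0026, 0.295]
ee_rot: [-3.142, 0.0, -0.212]
force: [1.7, -0.5, -0.6]
width: 0.06
```

Call:
{"api": "arm_command", "payload": {"targets": [[[0,0,0],[0,0,0],1],[[0,0,0],[0,0,0],1],[[0,0,0],[0,0,0],1]]}}

```text
t: 27.5
eef_pos: [0.4871, -0.0046, 0.2947]
ee_rot: [3.141, 0.001, -0.212]
force: [-0.3, 0.2, -0.7]
width: 0.0602
```

Call:
{"api": "arm_command", "payload": {"targets": [[[0,0,0],[0,0,-30],1],[[0,0,0],[0,0,-30],1],[[0,0,0],[0,0,-22],1],[[0,0,0],[0,0,-13],1],[[0,0,0],[0,0,-7],1],[[0,0,0],[0,0,0],1],[[0,0,0],[0,0,0],1]]}}

```text
t: 28.2
eef_pos: [0.4878, -0.0046, 0.1935]
ee_rot: [-3.141, -0.001, -0.212]
force: [0.4, -1.1, -1.1]
width: 0.0599
```

Call:
{"api": "arm_command", "payload": {"targets": [[[0,0,0],[0,0,0],0.2],[[0,0,0],[0,0,0],0.15],[[0,0,0],[0,0,0],0.13],[[0,0,0],[0,0,20],0.13],[[0,0,0],[0,0,40],0.13],[[0,0,0],[0,0,40],0.13],[[0,0,0],[0,0,45],0],[[0,0,0],[0,-10,40],0]]}}

```text
t: 29.0
eef_pos: [0.4873, -0.0139, 0.3807]
ee_rot: [-3.141, -0.002, -0.211]
force: [1.0, -0.3, -0.8]
width: 0.0854
```

Call:
{"api": "arm_command", "payload": {"targets": [[[0,0,0],[0,0,20],0],[[0,0,0],[0,0,0],0],[[0,0,0],[0,0,0],0],[[0,0,0],[0,0,0],0]]}}

```text
t: 29.4
eef_pos: [0.4871, -0.0142, 0.397]
ee_rot: [3.141, 0.001, -0.212]
force: [-0.0, 0.0, -0.1]
width: 0.0875
```

```bash
python3 - <<'E'
from port import *
portions('w14')
im,d=grab_frame('scene');save('scene14',cv2.resize(im[180:400,200:480],None,fx=2.8,fy=2.7))
E
```

```text
tcp [ 0.4871 -0.0142  0.397 ] [ 3.141e+00  1.000e-03 -2.120e-01] [-0.   0.  -0.1]
px 311.0 26.0 u 270 351 v 0 55 ztop 0.0396 rect c [619.9 -31.7] size [58.6 36.8] ang 78.1 n 4176
px 312.0 118.0 u 273 351 v 81 154 ztop 0.0416 rect c [557.7 -18.8] size [58.9 54.2] ang 77.7 n 5317
px 314.0 207.0 u 278 349 v 170 242 ztop 0.0385 rect c [489.   -4.3] size [57.2 59.3] ang 76.8 n 4812
px 604.0 395.0 u 571 639 v 388 403 ztop 0.3126 rect c [497.4 -67.6] size [15.8  2.5] ang 78.8 n 965
```

View pics/w14.png

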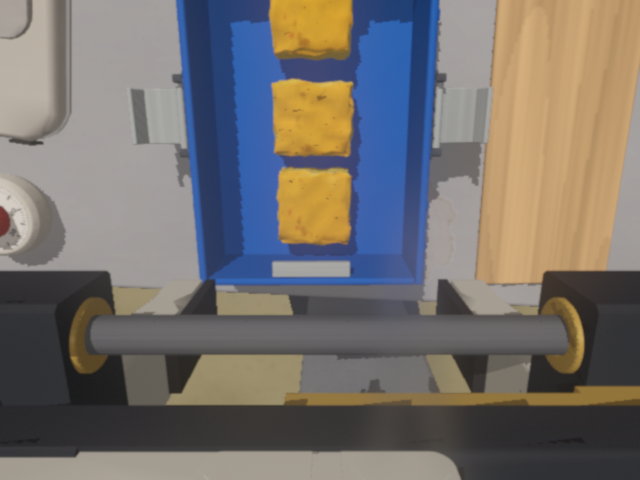

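View pics/scene14.png

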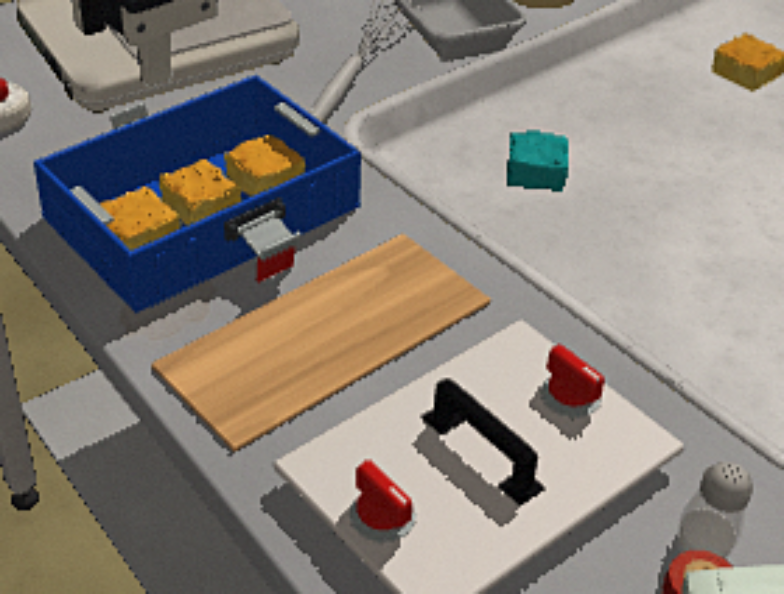

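All three lie flat and the tray blocks are untouched. Back to the lid.

Call:
{"api": "arm_command", "payload": {"targets": [[[0,0,-0.14],[-3,-44,0],0],[[0,0,-0.14],[-3,-44,0],0],[[0,0,-0.14],[-3,-44,0],0],[[0,0,-0.14],[-3,-44,0],0],[[0,0,-0.14],[-3,-44,0],0],[[0,0,-0.14],[-3,-44,0],0],[[0,0,-0.14],[-3,-44,0],0],[[0,0,-0.14],[0,-30,0],0]]}}

```text
t: 30.3
eef_pos: [0.466, -0.3546, 0.3967]
ee_rot: [3.14, 0.001, -1.339]
force: [0.4, 0.1, -1.3]
width: 0.0877
```

Call:
{"api": "arm_command", "payload": {"targets": [[[0,0,-0.14],[0,0,0],0],[[0,0,-0.14],[0,0,0],0],[[0,0,-0.14],[0,0,0],0],[[0,0,-0.03],[0,0,0],0],[[0,0,0],[0,0,0],0],[[0,0,0],[0,0,0],0]]}}

```text
t: 30.9
eef_pos: [0.4667, -0.352, 0.3976]
ee_rot: [3.141, 0.0, -1.778]
force: [0.1, -0.6, 0.6]
width: 0.0873
```

```bash
python3 - <<'E'
from loc import *
s=get_state();print(s['eef_pos'],s['ee_rot'],s['q'])
c=cam('wrist');im,d=grab_frame('wrist');save('w15',im);P=cloud(c,d)
m=(hsv(im)[...,2]<70)&(P[...,2]>.055)&(P[...,2]<.085)&(d>0)
for k in comps(m,100):
    v,u=np.nonzero(k);print(u.min(),u.max(),v.min(),v.max(),P[k].mean(0),cv2.minAreaRect((P[k][:,:2]*1000).astype(np.float32)))
E
```

```text
[ 0.46665966 -0.35204445  0.39756066] [ 3.14089190e+00  4.91427265e-05 -1.77841367e+00] [-3.11993410e-01  2.16054274e-01 -2.03659008e-01  2.64192028e-05
 -1.15178510e+00  1.04365330e-01]
303 323 65 204 [ 0.46014336 -0.41853196  0.07040874] ((462.3429870605469, -410.85693359375), (95.74085235595703, 13.80169677734375), 77.94171142578125)
```

View pics/w15.png

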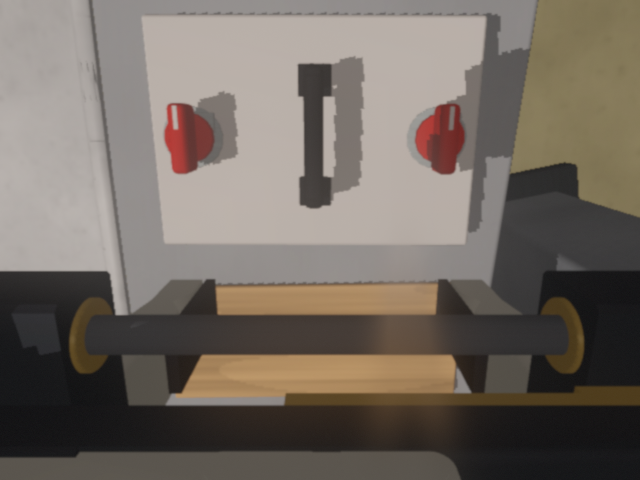

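Call:
{"api": "arm_command", "payload": {"targets": [[[0,0,-0.003],[-2,-30,0],0],[[0,0,0],[-1,-29,0],0],[[0,0,0],[0,0,-45],0],[[0,0,0],[0,0,-45],0],[[0,0,0],[0,0,-45],0],[[0,0,0],[0,0,0],0],[[0,0,0],[0,0,0],0]]}}

```text
t: 31.65
eef_pos: [0.464, -0.4114, 0.2634]
ee_rot: [3.14, -0.0, -1.783]
force: [2.0, -0.2, 1.8]
width: 0.0876
```

Call:
{"api": "arm_command", "payload": {"targets": [[[0,0,0],[0,0,-20],0],[[0,0,0],[0,0,-21],0],[[0,0,0],[0,0,0],0.5],[[0,0,0],[0,0,0],1],[[0,0,0],[0,0,0],1],[[0,0,0],[0,0,0],1],[[0,0,0],[0,0,0],1],[[0,0,0],[0,0,0],1]], "squeeze": 40}}

```text
t: 32.45
eef_pos: [0.4637, -0.4112, 0.2225]
ee_rot: [-3.141, -0.0, -1.785]
force: [-0.4, 0.5, -0.6]
width: 0.0451
```

Call:
{"api": "arm_command", "payload": {"targets": [[[0,0,0],[0,0,0],1],[[0,0,0],[0,0,0],1],[[0,0,0],[0,0,0],1],[[0,0,0],[0,0,0],1],[[0,0,0],[0,0,0],1],[[0,0,0],[0,0,0],1]]}}

```text
t: 33.05
eef_pos: [0.4636, -0.4112, 0.2219]
ee_rot: [3.141, 0.0, -1.785]
force: [0.1, -0.5, -0.9]
width: 0.0135
```

Call:
{"api": "arm_command", "payload": {"targets": [[[0,0,0],[0,0,10],1],[[0,0,0],[0,0,25],1],[[0,0,0],[0,0,35],1],[[0,0,0],[0,0,40],1],[[0,0,0],[0,0,42],1],[[0,0,0],[10,42,0],1],[[0,0,0],[11,44,0],1],[[0,0,0],[11,44,0],1]]}}

```text
t: 33.85
eef_pos: [0.495, -0.2799, 0.3743]
ee_rot: [3.141, 0.001, -1.787]
force: [1.0, 1.2, -4.7]
width: 0.0139
```

Call:
{"api": "arm_command", "payload": {"targets": [[[0,0,0],[11,44,0],1],[[0,0,0],[11,44,0],1],[[0,0,0],[11,44,0],1],[[0,0,0],[11,44,0],1],[[0,0,0],[10,44,0],1],[[0,0,0],[10,42,0],1],[[0,0,0],[0,0,0],1],[[0,0,0],[0,0,0],1]]}}

```text
t: 34.65
eef_pos: [0.5593, -0.018, 0.3738]
ee_rot: [3.14, -0.0, -1.783]
force: [-0.4, -1.2, -5.0]
width: 0.0137
```

Call:
{"api": "arm_command", "payload": {"targets": [[[0,0,0],[0,0,0],1],[[0,0,0],[0,0,0],1],[[0,0,0],[0,0,0],1]]}}

```text
t: 34.95
eef_pos: [0.5593, -0.0202, 0.374]
ee_rot: [3.141, -0.0, -1.786]
force: [-1.0, -0.8, -6.6]
width: 0.0133
```

```bash
python3 - <<'E'
from loc import *
s=get_state();print(s['eef_pos'],s['ee_rot'],s['force'],s['width'])
for n in('wrist','side','scene'):
    im,d=grab_frame(n)
    if n=='wrist': save('w16',im)
    else: save(n+'16',cv2.resize(im[150:360,180:450],None,fx=2.8,fy=2.8))
E
```

```text
[ 0.55931757 -0.02017941  0.37399651] [ 3.14145446e+00 -1.51772950e-05 -1.78636859e+00] [-1.04107899 -0.80949635 -6.55985235] 0.013311375004480623
```

View pics/side16.png

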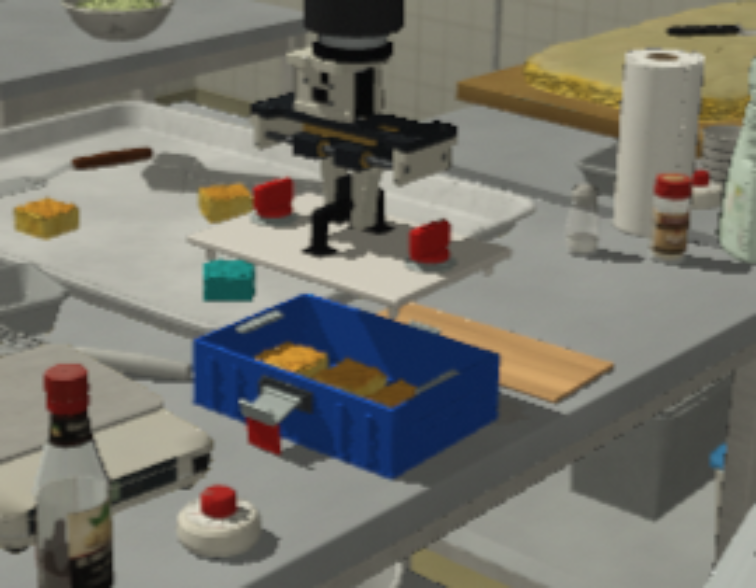

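View pics/w16.png

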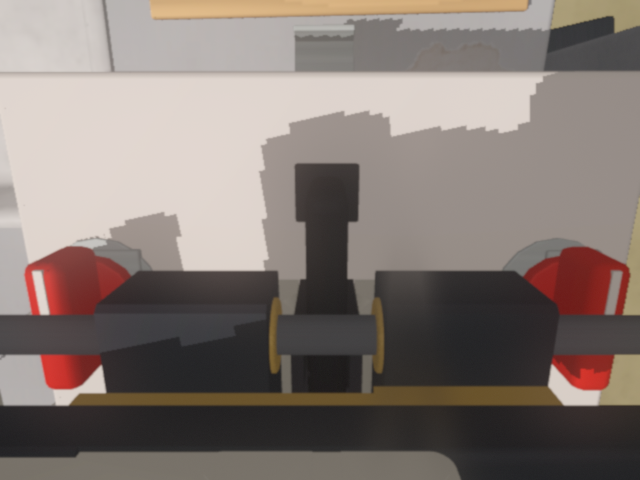

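Call:
{"api": "arm_command", "payload": {"targets": [[[0,0,0.004],[0,1,-25],1],[[0,0,0],[0,0,-25],1],[[0,0,0],[0,0,-20],1],[[0,0,0],[0,0,0],1],[[0,0,0],[0,0,0],1],[[0,0,0],[0,0,0],1]]}}

```text
t: 35.7
eef_pos: [0.5602, -0.0182, 0.3054]
ee_rot: [-3.139, 0.001, -1.781]
force: [1.2, 0.2, -4.4]
width: 0.0134
```

```bash
python3 - <<'E'
from loc import *
for n in('side','scene'):
    im,d=grab_frame(n)
    save(n+'17',cv2.resize(im[190:310,200:380],None,fx=4,fy=4,interpolation=cv2.INTER_CUBIC))
s=get_state();print(s['eef_pos'],s['ee_rot'],s['force'],s['width'])
E
```

```text
[ 0.56002607 -0.01811643  0.30528085] [-3.13952332e+00  9.43436244e-04 -1.78067636e+00] [ 0.0418814   0.08821653 -4.51494336] 0.013774535536322574
```

View pics/side17.png

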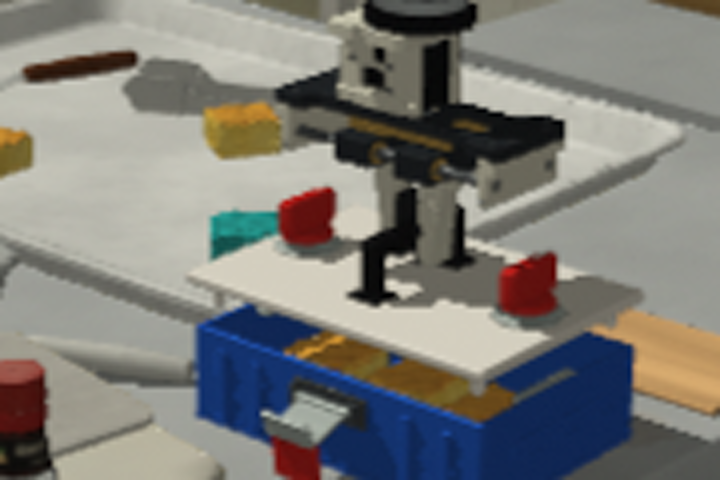

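View pics/scene17.png

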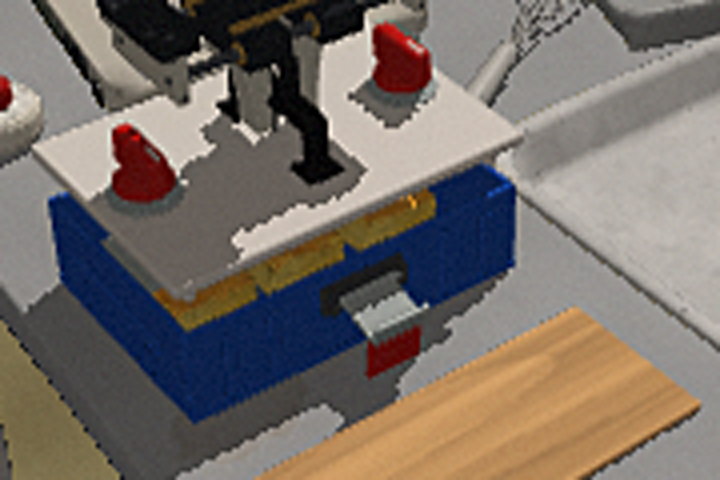

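Call:
{"api": "arm_command", "payload": {"targets": [[[0,0,0],[-0.6,-1,0],1],[[0,0,0],[0,0,-7],1],[[0,0,0],[0,0,0],1],[[0,0,0],[0,0,-4],1],[[0,0,0],[0,0,-4],1],[[0,0,0],[0,0,0],1]]}}

```text
t: 36.4
eef_pos: [0.5587, -0.0192, 0.2881]
ee_rot: [3.14, -0.001, -1.781]
force: [-0.3, 0.3, -4.8]
width: 0.0133
```

Call:
{"api": "arm_command", "payload": {"targets": [[[0,0,0],[0.5,0,-4],1],[[0,0,0],[0,0,-4],1],[[0,0,0],[0,0,-3],1],[[0,0,0],[0,0,-2],1],[[0,0,0],[0,0,0],1],[[0,0,0],[0,0,0],1]]}}

```text
t: 37.0
eef_pos: [0.5595, -0.0192, 0.276]
ee_rot: [-3.142, -0.0, -1.781]
force: [-0.5, -0.9, -5.0]
width: 0.0135
```

Call:
{"api": "arm_command", "payload": {"targets": [[[0,0,0],[0,0,-2],1],[[0,0,0],[0,0,-1],1],[[0,0,0],[0,0,0],1],[[0,0,0],[0,0,0],1]]}}

```text
t: 37.4
eef_pos: [0.5596, -0.0191, 0.274]
ee_rot: [-3.14, 0.0, -1.78]
force: [-4.5, 1.7, 5.6]
width: 0.0133
```

Contact at exactly the pick-up height, so the lid is seated. Releasing and checking.

Call:
{"api": "arm_command", "payload": {"targets": [[[0,0,0],[0,0,0],0.5],[[0,0,0],[0,0,0],0],[[0,0,0],[0,0,0],0],[[0,0,0],[0,0,0],0],[[0,0,0],[0,0,25],0],[[0,0,0],[0,0,40],0],[[0,0,0],[8,39,40],0],[[0,0,0],[7,38,38],0]]}}

```text
t: 38.2
eef_pos: [0.573, 0.0505, 0.4102]
ee_rot: [-3.141, 0.0, -1.783]
force: [1.3, 0.7, 0.2]
width: 0.0722
```

Call:
{"api": "arm_command", "payload": {"targets": [[[0,0,0],[0,0,0],0],[[0,0,0],[0,0,0],0],[[0,0,0],[0,0,0],0]]}}

```text
t: 38.5
eef_pos: [0.5726, 0.0502, 0.4074]
ee_rot: [3.14, -0.001, -1.781]
force: [0.3, -0.2, -0.8]
width: 0.0875
```

```bash
python3 - <<'E'
from loc import *
s=get_state();print(s['eef_pos'],s['ee_rot'],s['q'])
c=cam('wrist');im,d=grab_frame('wrist');save('w18',im);P=cloud(c,d)
m=(hsv(im)[...,2]<70)&(P[...,2]>.105)&(P[...,2]<.13)&(d>0)
for k in comps(m,100): print(P[k].mean(0),cv2.minAreaRect((P[k][:,:2]*1000).astype(np.float32)))
h=hsv(im)
m=(h[...,1]<60)&(abs(P[...,2]-.08)<.006)&(d>0)
for k in comps(m,5000):
    p=P[k];A=np.c_[p[:,:2]-[.56,-.02],np.ones(len(p))];print('plane',np.linalg.lstsq(A,p[:,2],rcond=None)[0])
for n in('side','scene'):
    im,d=grab_frame(n)
    save(n+'18',cv2.resize(im[190:310,200:380],None,fx=4,fy=4,interpolation=cv2.INTER_CUBIC))
E
```

```text
[0.57257011 0.05016759 0.4074284 ] [ 3.13999772e+00 -7.26378587e-04 -1.78086583e+00] [ 4.27488437e-01  1.93556773e-01 -2.09237299e-01 -3.97201200e-04
 -1.16971626e+00 -6.37403130e-01]
[ 0.55692445 -0.02478491  0.12265831] ((558.7984008789062, -18.067523956298828), (96.05496978759766, 13.608229637145996), 77.66569519042969)
plane [ 0.00082174 -0.00022247  0.08031591]
```

View pics/w18.png

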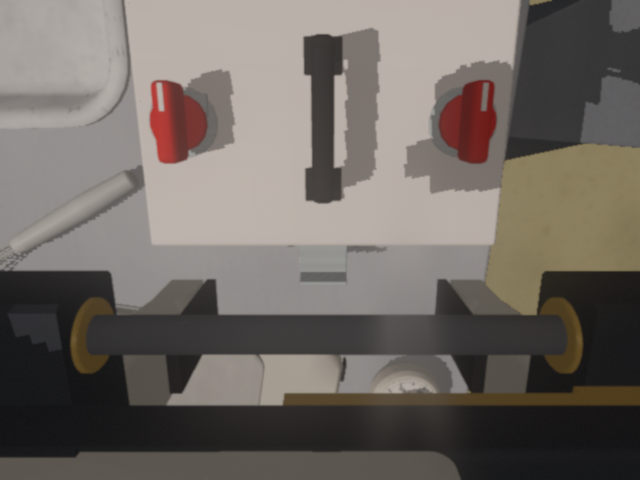

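View pics/side18.png

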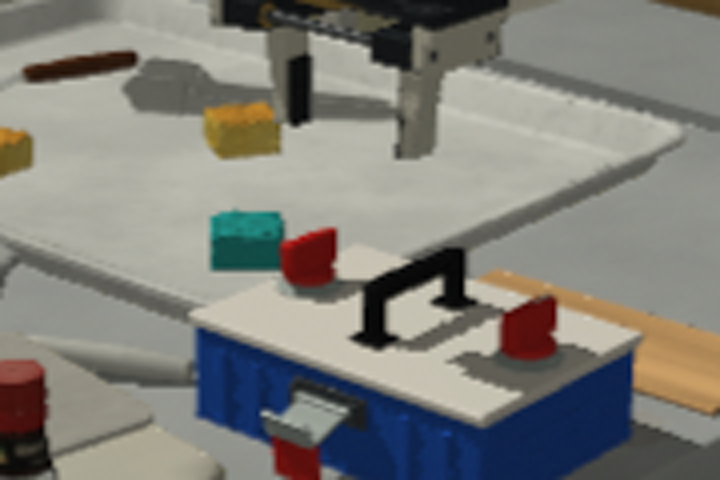

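View pics/scene18.png

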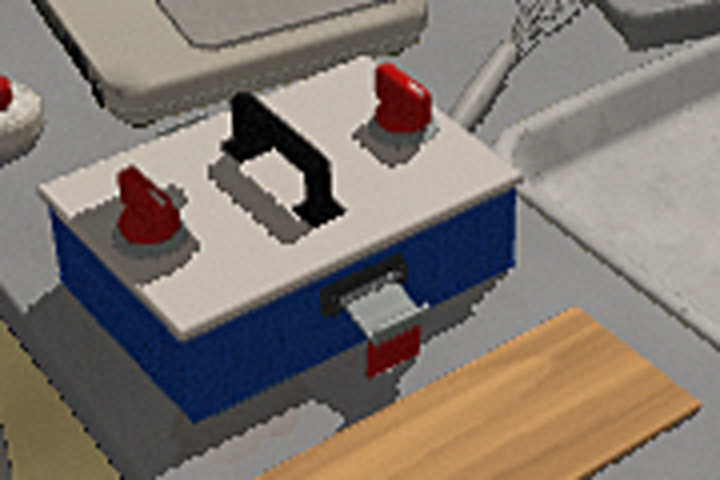

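Lid is level (plane tilt <0.001, top 80.3 mm). Now the far knob, at wrist px (170,122).

Call:
{"api": "arm_command", "payload": {"targets": [[[0,0,0],[27,-30,0],0],[[0,0,0],[27,-30,0],0],[[0,0,0],[28,-30,0],0],[[0,0,0],[0,0,-40],0],[[0,0,0],[0,0,-40],0],[[0,0,0],[0,0,-25],0],[[0,0,0],[0,0,0],0],[[0,0,0],[0,0,0],0]]}}

```text
t: 39.45
eef_pos: [0.6553, -0.04, 0.3035]
ee_rot: [3.141, -0.001, -1.781]
force: [0.2, -0.4, 0.0]
width: 0.0879
```

Call:
{"api": "arm_command", "payload": {"targets": [[[0,0,0],[-1,0.5,-14],0],[[0,0,0],[0,0,-13],0],[[0,0,0],[0,0,0],0.5],[[0,0,0],[0,0,0],1],[[0,0,0],[0,0,0],1],[[0,0,0],[0,0,0],1],[[0,0,0],[0,0,0],1],[[0,0,0],[0,0,0],1]], "squeeze": 20}}

```text
t: 40.25
eef_pos: [0.6541, -0.0391, 0.2767]
ee_rot: [-3.141, 0.0, -1.781]
force: [0.8, 0.2, -0.0]
width: 0.0454
```

Call:
{"api": "arm_command", "payload": {"targets": [[[0,0,0],[0,0,0],1],[[0,0,0],[0,0,0],1],[[0,0,0],[0,0,0],1],[[0,0,0],[0,0,0],1],[[0,0,0],[0,0,0],1],[[0,0,0],[0,0,0],1]]}}

```text
t: 40.85
eef_pos: [0.6541, -0.039, 0.2765]
ee_rot: [-3.141, 0.0, -1.781]
force: [0.6, -0.0, -0.6]
width: 0.0141
```

Gripped (14 mm). Turning clockwise (negative wz) by 1.57 rad.

Call:
{"api": "arm_command", "payload": {"targets": [[[0,0,-0.14],[0,0,0],1],[[0,0,-0.14],[0,0,0],1],[[0,0,-0.14],[0,0,0],1],[[0,0,-0.14],[0,0,0],1],[[0,0,-0.14],[0,0,0],1],[[0,0,-0.14],[0,0,0],1],[[0,0,0],[0,0,0],1]]}}

```text
t: 41.55
eef_pos: [0.6536, -0.0388, 0.2764]
ee_rot: [3.141, -0.001, -2.623]
force: [-3.2, 2.8, 1.6]
width: 0.0142
```

Call:
{"api": "arm_command", "payload": {"targets": [[[0,0,-0.14],[0,0,0],1],[[0,0,-0.14],[0,0,0],1],[[0,0,-0.14],[0,0,0],1],[[0,0,-0.14],[0,0,0],1],[[0,0,-0.14],[0,0,0],1],[[0,0,-0.02],[0,0,0],1],[[0,0,0],[0,0,0],1],[[0,0,0],[0,0,0],1]]}}

```text
t: 42.35
eef_pos: [0.6539, -0.0391, 0.2761]
ee_rot: [-3.141, -0.001, 2.947]
force: [-1.6, 0.2, -4.0]
width: 0.014
```

Call:
{"api": "arm_command", "payload": {"targets": [[[0,0,-0.03],[0,0,0],1],[[0,0,0],[0,0,0],1],[[0,0,0],[0,0,0],0.5],[[0,0,0],[0,0,0],0.3],[[0,0,0],[0,0,0],0.3],[[0,0,0],[0,0,0],0.3],[[0,0,0],[0,0,25],0],[[0,0,0],[0,0,45],0]]}}

```text
t: 43.15
eef_pos: [0.6531, -0.0391, 0.3437]
ee_rot: [-3.139, -0.006, 2.912]
force: [0.6, 0.1, 0.0]
width: 0.0563
```

Call:
{"api": "arm_command", "payload": {"targets": [[[0,0,0],[0,0,40],0],[[0,0,0.14],[0,0,0],0],[[0,0,0.14],[0,0,0],0],[[0,0,0.14],[0,0,0],0],[[0,0,0.14],[0,0,0],0],[[0,0,0.14],[-20,20,0],0],[[0,0,0.14],[-20,20,0],0],[[0,0,0.14],[-20,25,0],0]]}}

```text
t: 43.95
eef_pos: [0.5933, 0.0261, 0.3864]
ee_rot: [-3.142, -0.0, -2.386]
force: [-0.8, 0.2, -0.0]
width: 0.0877
```

Call:
{"api": "arm_command", "payload": {"targets": [[[0,0,0.14],[-20,25,0],0],[[0,0,0.14],[0,0,0],0],[[0,0,0.14],[0,0,0],0],[[0,0,0.14],[0,0,0],0],[[0,0,0.05],[0,0,0],0],[[0,0,0],[0,0,0],0],[[0,0,0],[0,0,0],0]]}}

```text
t: 44.65
eef_pos: [0.574, 0.0509, 0.3866]
ee_rot: [-3.141, 0.0, -1.782]
force: [-0.9, -0.7, -0.1]
width: 0.0872
```

```bash
cat > knob.py <<'E'
from loc import *
def knobs(nm):
    s=get_state();print(s['eef_pos'].round(4),s['ee_rot'].round(3),s['q'].round(2))
    c=cam('wrist');im,d=grab_frame('wrist');save(nm,im);P=cloud(c,d)
    for k in comps(red(im)&(d>0)&(P[...,2]>.085)&(P[...,2]<.13),100):
        z=np.percentile(P[k][:,2],90);t=k&(P[...,2]>z-.004);r=cv2.minAreaRect((P[t][:,:2]*1000).astype(np.float32))
        print('knob',P[t].mean(0).round(4),'top',np.percentile(P[k][:,2],[80,90,97]).round(4),np.round(r[0],1),np.round(r[1],1),round(r[2],1))
    return im,d,P
E
python3 -c "
from knob import *
knobs('w19')"
```

```text
[0.574  0.0509 0.3866] [-3.141  0.    -1.782] [ 0.43  0.21 -0.24  0.   -1.12 -0.64]
knob [0.4673 0.0045 0.1185] top [0.119  0.1194 0.1201] [465.7   3.1] [48. 14.] 77.4
knob [ 0.653  -0.0538  0.0923] top [0.0928 0.0931 0.0935] [653.6 -53.6] [ 6.5 26.3] 86.5
knob [ 0.6584 -0.0397  0.117 ] top [0.1177 0.118  0.1184] [655.7 -39.5] [10.9 44.4] 77.8
knob [ 0.6596 -0.029   0.0923] top [0.0928 0.0931 0.0935] [659.1 -27.8] [ 9.1 27.1] 75.0
```

View pics/w19.png

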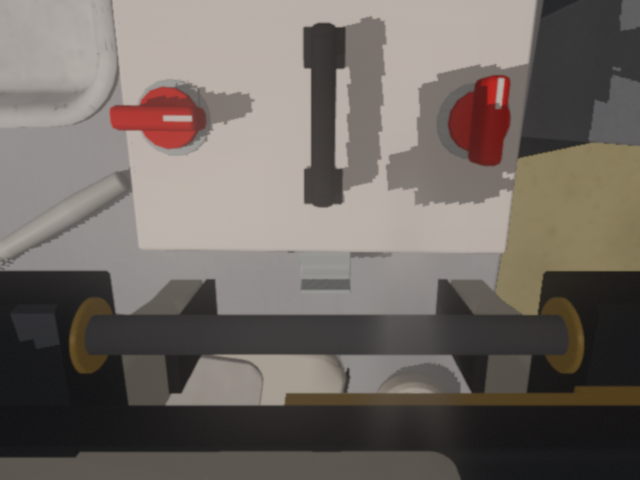

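Far knob's wing now lies along lid y (line at px (178,118)) and its top is ~2-3 mm lower. Now the near knob.

Call:
{"api": "arm_command", "payload": {"targets": [[[0,0,0],[-36,-16,0],0],[[0,0,0],[-36,-16,0],0],[[0,0,0],[-37,-17,0],0],[[0,0,0],[0,0,-40],0],[[0,0,0],[0,0,-43],0],[[0,0,0],[0,0,0],0],[[0,0,0],[0,0,0],0],[[0,0,0],[0,0,0],0]]}}

```text
t: 45.5
eef_pos: [0.4662, 0.0023, 0.3053]
ee_rot: [-3.139, 0.001, -1.781]
force: [0.4, 0.6, 0.6]
width: 0.0876
```

Call:
{"api": "arm_command", "payload": {"targets": [[[0,0,0],[-1,0,-15],0],[[0,0,0],[0,0,-14],0],[[0,0,0],[0,0,0],0.5],[[0,0,0],[0,0,0],1],[[0,0,0],[0,0,0],1],[[0,0,0],[0,0,0],1],[[0,0,0],[0,0,0],1],[[0,0,0],[0,0,0],1]], "squeeze": 20}}

```text
t: 46.3
eef_pos: [0.4641, 0.0019, 0.2747]
ee_rot: [-3.141, 0.0, -1.781]
force: [0.3, 0.4, -0.7]
width: 0.0452
```

Call:
{"api": "arm_command", "payload": {"targets": [[[0,0,0],[0,0,0],1],[[0,0,0],[0,0,0],1],[[0,0,0],[0,0,0],1],[[0,0,0],[0,0,0],1],[[0,0,0],[0,0,0],1],[[0,0,0],[0,0,0],1]]}}

```text
t: 46.9
eef_pos: [0.4643, 0.002, 0.2745]
ee_rot: [-3.141, 0.0, -1.781]
force: [2.4, -1.1, -1.7]
width: 0.0131
```

Call:
{"api": "arm_command", "payload": {"targets": [[[0,0,-0.14],[0,0,0],1],[[0,0,-0.14],[0,0,0],1],[[0,0,-0.14],[0,0,0],1],[[0,0,-0.14],[0,0,0],1],[[0,0,-0.14],[0,0,0],1],[[0,0,-0.14],[0,0,0],1],[[0,0,0],[0,0,0],1]]}}

```text
t: 47.6
eef_pos: [0.4637, 0.0021, 0.2744]
ee_rot: [3.141, -0.0, -2.623]
force: [-1.8, 2.1, 1.7]
width: 0.0137
```

Call:
{"api": "arm_command", "payload": {"targets": [[[0,0,-0.14],[0,0,0],1],[[0,0,-0.14],[0,0,0],1],[[0,0,-0.14],[0,0,0],1],[[0,0,-0.14],[0,0,0],1],[[0,0,-0.14],[0,0,0],1],[[0,0,-0.03],[0,0,0],1],[[0,0,0],[0,0,0],1],[[0,0,0],[0,0,0],1]]}}

```text
t: 48.4
eef_pos: [0.4636, 0.0018, 0.2741]
ee_rot: [-3.141, -0.001, 2.936]
force: [-0.2, -0.7, -2.4]
width: 0.0136
```

Call:
{"api": "arm_command", "payload": {"targets": [[[0,0,-0.02],[0,0,0],1],[[0,0,0],[0,0,0],1],[[0,0,0],[0,0,0],0.5],[[0,0,0],[0,0,0],0.3],[[0,0,0],[0,0,0],0.3],[[0,0,0],[0,0,0],0.3],[[0,0,0],[0,0,25],0],[[0,0,0],[0,0,45],0]]}}

```text
t: 49.2
eef_pos: [0.4631, 0.0016, 0.3428]
ee_rot: [-3.138, -0.005, 2.912]
force: [1.8, 0.7, -0.0]
width: 0.0563
```

Call:
{"api": "arm_command", "payload": {"targets": [[[0,0,0],[0,0,40],0],[[0,0,0.14],[0,0,0],0],[[0,0,0.14],[0,0,0],0],[[0,0,0.14],[0,0,0],0],[[0,0,0.14],[20,10,0],0],[[0,0,0.14],[30,12,0],0],[[0,0,0.14],[30,12,0],0],[[0,0,0.14],[30,15,0],0]]}}

```text
t: 50.0
eef_pos: [0.5751, 0.0512, 0.3846]
ee_rot: [-3.141, 0.0, -2.385]
force: [0.8, 0.1, 0.3]
width: 0.088
```

Call:
{"api": "arm_command", "payload": {"targets": [[[0,0,0.14],[0,0,0],0],[[0,0,0.14],[0,0,0],0],[[0,0,0.14],[0,0,0],0],[[0,0,0.14],[0,0,0],0],[[0,0,0.05],[0,0,0],0],[[0,0,0],[0,0,0],0],[[0,0,0],[0,0,0],0]]}}

```text
t: 50.7
eef_pos: [0.574, 0.0509, 0.3844]
ee_rot: [3.142, -0.0, -1.783]
force: [0.4, -0.1, 0.6]
width: 0.0877
```

```bash
python3 -c "
from knob import *
im,d,P=knobs('w20')
h=hsv(im)
m=(h[...,1]<60)&(abs(P[...,2]-.08)<.006)&(d>0)
for k in comps(m,5000):
    p=P[k];A=np.c_[p[:,:2]-[.56,-.02],np.ones(len(p))];print('plane',np.linalg.lstsq(A,p[:,2],rcond=None)[0])
for n in('side','scene'):
    im,d=grab_frame(n); save(n+'20f',im)
    save(n+'20',cv2.resize(im[190:310,200:380],None,fx=4,fy=4,interpolation=cv2.INTER_CUBIC))
"
```

```text
[0.574  0.0509 0.3844] [ 3.142 -0.    -1.783] [ 0.43  0.21 -0.24  0.   -1.12 -0.64]
knob [ 0.6523 -0.054   0.0923] top [0.0928 0.0931 0.0936] [652.5 -53.7] [ 6.5 26.6] 85.9
knob [0.4672 0.0013 0.1165] top [0.1169 0.1174 0.118 ] [464.4   2.1] [13.7 48.4] 77.8
knob [ 0.6571 -0.0398  0.117 ] top [0.1177 0.118  0.1185] [654.8 -39.4] [10.9 44.4] 77.9
knob [ 0.6574 -0.0289  0.0929] top [0.0929 0.0933 0.0947] [656.2 -27.8] [10.2 29.6] 77.9
plane [ 0.00067274 -0.00048862  0.08033312]
```

View pics/w20.png

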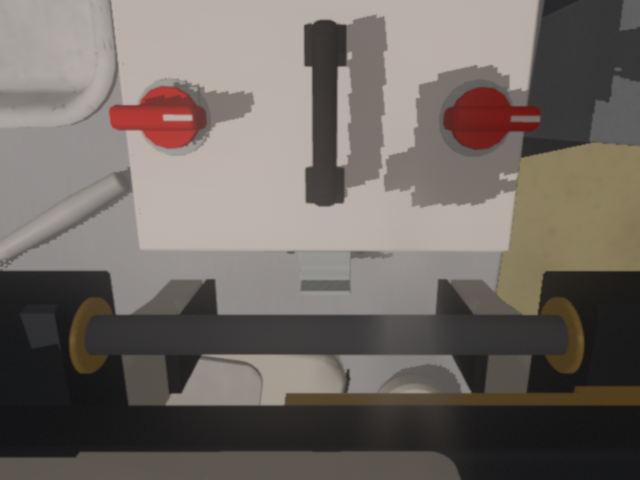

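View pics/scene20f.png

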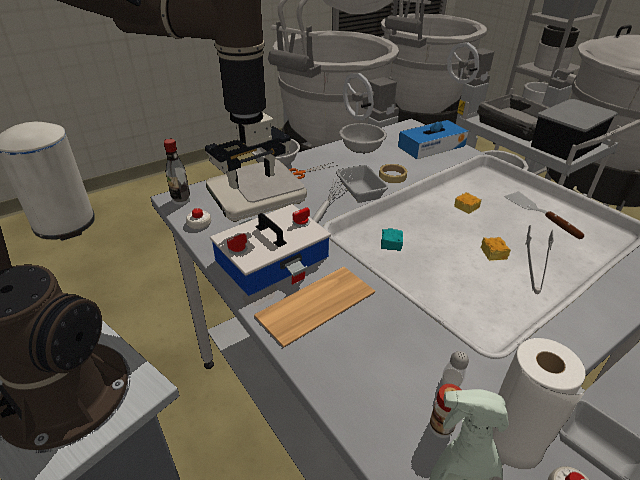

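View pics/side20.png

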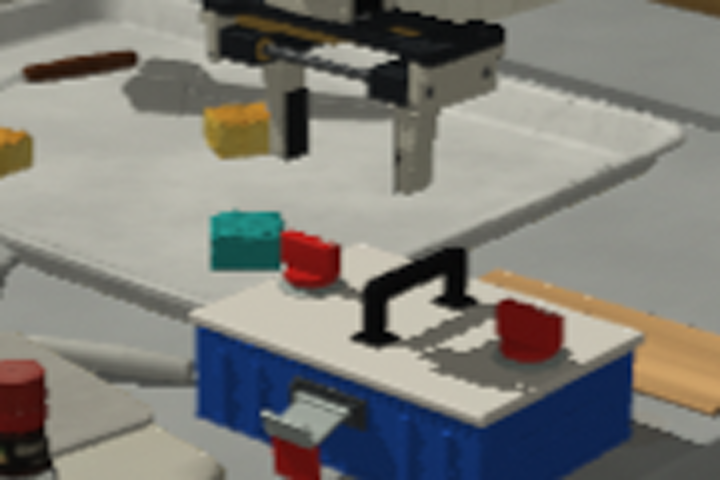

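The near knob's wing is also along lid y. Its top dropped ~2 mm by depth, which is too coarse, so I'll take a closer look at both knobs.

Call:
{"api": "arm_command", "payload": {"targets": [[[0,0,0],[-32,3,0],0],[[0,0,0],[-32,3,-20],0],[[0,0,0],[-32,3,-25],0],[[0,0,0],[0,0,-25],0],[[0,0,0],[0,0,0],0],[[0,0,0],[0,0,0],0],[[0,0,0],[0,0,0],0]]}}

```text
t: 51.55
eef_pos: [0.4791, 0.0603, 0.3157]
ee_rot: [-3.14, 0.001, -1.781]
force: [0.0, 0.5, -0.8]
width: 0.0878
```

```bash
cat >> knob.py <<'E'
def close(nm):
    im,d,P=knobs(nm); h=hsv(im)
    pl=(h[...,1]<60)&(h[...,2]>90)&(abs(P[...,2]-.08)<.008)&(d>0)
    print('plate',np.median(P[pl][:,2]))
    k=max(comps(red(im)&(d>0)&(P[...,2]>.07)&(P[...,2]<.14),100),key=lambda a:a.sum())
    z=P[k][:,2];hh,e=np.histogram(z,np.arange(.08,.126,.001));print([(round(b,3),int(a)) for a,b in zip(hh,e) if a>40])
E
python3 -c "
from knob import *
close('w21')"
```

```text
[0.4791 0.0603 0.3157] [-3.140e+00  1.000e-03 -1.781e+00] [ 0.53  0.12 -0.53  0.   -0.92 -0.74]
knob [ 0.4599 -0.0124  0.0922] top [0.0928 0.0931 0.0935] [460.2 -12.2] [ 5.3 13.7] 78.5
knob [0.4754 0.0119 0.0923] top [0.0927 0.0929 0.0932] [475.2  12.3] [9.9 8.5] 5.4
plate 0.08028945200659968
[(np.float64(0.091), 84), (np.float64(0.092), 110)]
```

View pics/w21.png

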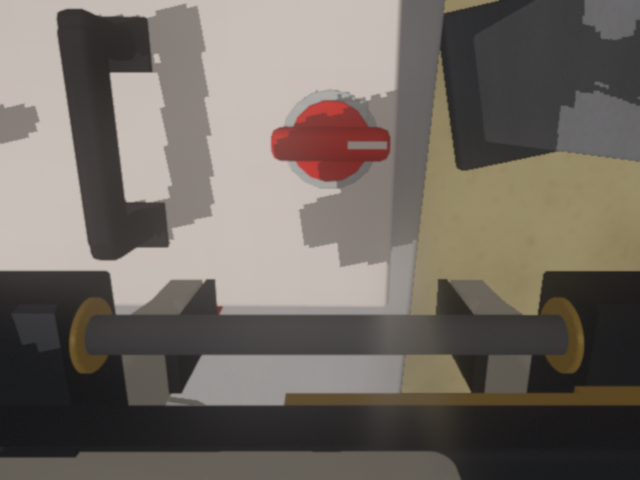

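```bash
python3 -c "
from knob import *
s=get_state();Rt=Rm(s['ee_rot']);t=s['eef_pos'];K,e,Rc=cam('wrist')
Ro=Rt.T@Rc;o=Rt.T@(e-t)
im=cv2.cvtColor(cv2.imread('pics/wrist6.png'),cv2.COLOR_BGR2RGB);d=np.load('wrist6.npy')
R6=Rm([3.14099453,-1.72225760e-04,-1.78199778]);t6=np.array([.57408091,.05818667,.4185535])
P=cloud((K,t6+R6@o,R6@Ro),d)
h=hsv(im);pl=(h[...,1]<60)&(h[...,2]>90)&(abs(P[...,2]-.08)<.008)&(d>0);print('plate',np.median(P[pl][:,2]))
for k in comps(red(im)&(d>0)&(P[...,2]>.07)&(P[...,2]<.14),100):
    z=P[k][:,2];hh,e=np.histogram(z,np.arange(.08,.126,.001));v,u=np.nonzero(k);print(u.mean(),v.mean(),[(round(float(b),3),int(a)) for a,b in zip(hh,e) if a>10])
"

```

```text
plate 0.08028353500604923
474.3791329904482 109.65686994856723 [(0.093, 19), (0.094, 32), (0.095, 11), (0.114, 11), (0.115, 25), (0.116, 73), (0.117, 208), (0.118, 483), (0.119, 394), (0.12, 89)]
165.0617816091954 112.91666666666667 [(0.093, 19), (0.094, 23), (0.117, 40), (0.118, 198), (0.119, 299), (0.12, 89)]
```

Call:
{"api": "arm_command", "payload": {"targets": [[[0,0,0],[0,0,35],0],[[0,0,0],[32,-3,35],0],[[0,0,0],[32,-3,33],0],[[0,0,0],[31,-3,0],0],[[0,0,0],[0,0,0],0],[[0,0,0],[0,0,0],0],[[0,0,0],[0,0,0],0]]}}

```text
t: 52.3
eef_pos: [0.5726, 0.0507, 0.4174]
ee_rot: [3.141, -0.0, -1.781]
force: [-0.1, -0.2, 0.2]
width: 0.0877
```

```bash
python3 -c "
from knob import *
s=get_state();print(s['eef_pos'])
c=cam('wrist');im,d=grab_frame('wrist');save('w22',im);P=cloud(c,d)
h=hsv(im);pl=(h[...,1]<60)&(h[...,2]>90)&(abs(P[...,2]-.08)<.008)&(d>0);print('plate',np.median(P[pl][:,2]))
for k in comps(red(im)&(d>0)&(P[...,2]>.07)&(P[...,2]<.14),100):
    z=P[k][:,2];hh,e=np.histogram(z,np.arange(.08,.126,.001));v,u=np.nonzero(k);print(u.mean(),v.mean(),[(round(float(b),3),int(a)) for a,b in zip(hh,e) if a>10])
"

```

```text
[0.57264536 0.05074588 0.41740798]
plate 0.08026284857231081
176.72380952380954 95.96190476190476 [(0.091, 39), (0.092, 46), (0.093, 14)]
474.78702064896754 117.83185840707965 [(0.09, 38), (0.091, 232), (0.092, 342), (0.093, 88), (0.113, 24), (0.114, 53), (0.115, 160), (0.116, 380), (0.117, 307), (0.118, 59)]
159.64285714285714 119.43253968253968 [(0.115, 52), (0.116, 279), (0.117, 326), (0.118, 93)]
175.7289156626506 133.71686746987953 [(0.091, 44), (0.092, 99), (0.093, 18)]
```

Against the plate, wings and discs of both knobs sit 2.0 mm lower than when unlocked. An undropped knob could differ by 1 mm at most, so both are in the detent, with the wings at the end stop. Handing in.

```bash
python3 -c "
from station import *
print(job_done()); print(get_state()['t'])"
```

```text
the job is handed in; nothing more can be done
None
the job is handed in; nothing more can be done
```

I finished the whole job and handed it in at about 52 s of the 210 s. No verdict is reported, so the results below are my own checks.

**What I did:**
- Flipped both clips off while the lid was seated, then set the lid on the table to the right of the board.
- Laid the three yellow portions from the board flat in a row on the carrier floor. The turquoise block and the two yellow blocks on the tray stayed where they were.
- Put the lid back and turned both knobs clockwise about 1.57 rad.

**What the last checks showed:**
- **Lid:** its top reads 80.3 mm and it is level to under 0.001 rad. The handle is back within about 1 mm of where it started.
- **Knobs:** both wings lie along the lid's y axis.
- **Clips and bystanders:** both clips look off, and the timer, jar and shaker look unmoved. I judged these by eye from the pictures.
- **Portions:** all three were flat when last seen, before the lid went on.

**What disagreed or went less well:**
- **Knob drop:** depth shows both knobs about 2 mm lower than when unlocked, not the nominal 3 mm. An unlocked knob may already sit up to 1 mm down, so I took this as the locked detent. The close-up gave no depth reading on the near knob's top.
- **Left clip:** there was a brief sideways push of about 38 N on the fingers while I pressed it, and I eased off.

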